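Roll the edge capping of a board home

ROBOT

A 6-joint arm with a two-finger parallel gripper is mounted at the origin on the work surface. World frame = base frame: x ahead of the robot, y to its left, z up, the work surface at z = 0. Lengths are in mm, angles in rad, forces in N, time in s.
With the tool pointing down it reaches from about 300 to 950 mm from the base axis. Payload 3.1 kg.
Tool frame: the origin (TCP) lies midway between the tips of the shut fingers; the grasp point (between the pads) lies 19 mm behind it; z points along the fingers, y is the direction in which the jaws open and shut (so a half turn about z gives the same grasp; the last joint's range is limited). The gripper opens to 85 mm and grips with 20 to 120 N. Pads are 22 mm wide; open, the fingers measure 114 mm over their backs; the gripper's body (76 mm by 85 mm) begins 54 mm behind the grasp point. The pads swing forward as they close: fully open they stand 13 mm farther back than shut.
Start: joints at [-1.403, 0.308, 1.634, -0, 1.2, -0.07], TCP at [147.2, -607.424, 195.172] pointing down, gripper open.
Joint ranges: [-3.06, 3.06], [-0.79, 1.96], [0.05, 2.63], [-1.19, 4.34], [0.05, 2.64], [-2.94, 2.94]. Speed limits (rad/s): [2.79, 2.79, 3.14, 3.14, 3.14, 3.14].

INTERFACE

Orientations are given as a rotation vector (axis times angle).
In Python, from cell import ctrl gives the robot as it stands.
- The arm moves only by the shell command python3 -m jog 'ROWS'. ROWS is JSON, a list of rows, each an object with "delta_pos": the shift along the tool's x, y, z in mm, a list of three; "turn": the turn about the tool's z in rad; "jaw": the gripper command: -1 is shut, 1 is fully open, values between are in proportion. In form: [{"delta_pos": [x, y, z], "turn": turn, "jaw": jaw}, ...]. A call has 1 to 10 rows; each row shifts and turns the commanded pose from where the row before left it, along the tool's axes as they then stand; what a row does not reach is not made up. A row lasts 1/10 s, in which the tool goes at most 50 mm and 8.59 degrees, less where a joint would pass 70% of its speed; a pose out of reach is approached as far as the arm can. A call with a gripper value outside its range is refused whole. The fingers move at their own pace and stop on an object; the grip force is fixed at half the most. Time passes only in rows, so rows that do not move let the fingers close. It gives the time, the measured TCP pose, the force and the opening at its end, in the units of the state.
- ctrl.get_obs(): the state, without advancing time (a new reading comes with each control period).
- ctrl.get_image(name): name is "side" or "top" or "wrist"; returns the picture (400x640x3 uint8, red, green, blue); there is no depth.
- ctrl.calibration(name): a dict with "fx", "fy", "cx", "cy" (pixels), "R" (3x3) and "t" (3): a world point X has camera coordinates R X + t. Camera axes: x right, y down, z forward; pixel columns grow to the right and rows downward; lengths in mm; the calibration is good to about 2 mm. A picture is of the moment at which its call begins: read the wrist's pose just before it. calibration takes no time and is no camera call; for the wrist camera it gives the pose at the moment of the call.
- ctrl.close_job(): hands the job in, once; it reports no verdict.
The state is a dict: "time": time; "joint_positions": joint angles; "joint_velocities": joint speeds; "joint_efforts": joint torques, N m; "eef_pos": TCP position; "eef_rot": TCP orientation; "contact_force": force on the tool from outside, world axes, zero at the start; "torque": the same for the moment, N m; "width": finger opening in mm.
Only numpy, scipy, OpenCV 4.12 (cv2) and the standard library are available. Lean on these libraries where they do the work, as an engineer would, in place of code of your own. Each camera call takes 0.05 s, during which the arm holds its last target.

TASK

Take the hand roller out of its rest and roll it along the metal capping on the edge of the board in the jig, pressing firmly but not so hard as to crush it, until every section lies fully home. Roll rather than stamp, and let only the roller touch the jig, the board and its capping. Then put the roller back upright in its rest, let go of it, and leave everything else on the bench where it is.

Things in the scene. Friction and masses are not known exactly. Their poses are not given: they have to be found in the camera images.
- jig: Fixed jig: plywood base 130 x 330 x 15 mm with wooden posts up to 70 mm high, holding an 18 mm board, 276 mm long, on edge. On its upper edge: a row of six aluminium capping sections, each 24 wide, 44 long, 6 mm thick, 45 mm apart. Origin: centre of the base's underside, on the table. z up; the row runs along y (-134.5 to +134.5 mm), centred over the origin; x lies across it.
- strip_mid (a point): Point over the middle of the row of capping, 128 mm above the jig's underside; fixed to the jig, axes as the jig's. The carriage under the board is set to a new height each time: the capping's face, home and unloaded, lies 12 mm below to 12 mm above this point; not reported, feel for it. The board is on springy pads: it sinks under load (a few N per mm, at most 5 mm, then solid) and comes back.
- rest: Fixed wooden rest for the roller: open tray 84 (x) x 90 (y) mm, 32 mm high. Origin: centre of its underside, z up. Two rails along x, tops 20 mm over its underside, carry the roller's two fork cheeks; the wheel hangs free between them. Low walls leave the cheeks 4 mm play each way in x and y. The parked roller's axle lies along y; either way round fits.
- roller: Hand roller, 118 mm tall, about 0.4 kg: black rubber wheel 44 mm in diameter, 34 mm wide, in a dark steel fork 44 (x) x 52 (y) mm, square wooden handle straight above. Origin: lowest point of the wheel; z up along the handle, axle along y, rolls along x. Cheeks end 10 mm above the origin (parked: origin 10 mm over the table); the fork's flat top is at 60 mm, the handle from there to 118 mm.
- roller_grip (a point): Centre of the roller's handle, 89 mm above the wheel's lowest point: grasp it here, across either pair of flat sides, 30 mm apart. Axes as the roller's.
- wheel (a joint): Turn of the roller's wheel on its axle, rad, counts on without limit, 0 at the start. 1 rad is 22 mm of rolling.
- cap0 (a joint): How far capping section 0 (centre at y = -112.5 mm of the jig) is pushed down, m: 0 is 6 mm proud, 0.006 is fully home. It stays where it is, and moves down only under more than about 12 N; over 40 N crushes it.
- cap1 (a joint): How far capping section 1 (centre at y = -67.5 mm of the jig) is pushed down, m: 0 is 6 mm proud, 0.006 is fully home. It stays where it is, and moves down only under more than about 12 N; over 40 N crushes it.
- cap2 (a joint): How far capping section 2 (centre at y = -22.5 mm of the jig) is pushed down, m: 0 is 6 mm proud, 0.006 is fully home. It stays where it is, and moves down only under more than about 12 N; over 40 N crushes it.
- cap3 (a joint): How far capping section 3 (centre at y = +22.5 mm of the jig) is pushed down, m: 0 is 6 mm proud, 0.006 is fully home. It stays where it is, and moves down only under more than about 12 N; over 40 N crushes it.
- cap4 (a joint): How far capping section 4 (centre at y = +67.5 mm of the jig) is pushed down, m: 0 is 6 mm proud, 0.006 is fully home. It stays where it is, and moves down only under more than about 12 N; over 40 N crushes it.
- cap5 (a joint): How far capping section 5 (centre at y = +112.5 mm of the jig) is pushed down, m: 0 is 6 mm proud, 0.006 is fully home. It stays where it is, and moves down only under more than about 12 N; over 40 N crushes it.
- bottle_mid (a point): Bystander, loose: green glass bottle, 64 mm across, 210 mm tall; this point is at its middle. To be left alone.
- coil_mid (a point): Bystander, loose: flat steel hoop, 140 mm across, 14 mm thick; this point is at its middle. To be left alone.
- driver_grip (a point): Bystander, loose: screwdriver lying down, its handle; this point is at its middle. To be left alone.
- tape_mid (a point): Bystander, loose: black tape-measure case, 60 x 50 x 30 mm; this point is at its middle. To be left alone.
- mug_mid (a point): Bystander, loose: white mug, 76 mm across, 90 mm tall; this point is at its middle. To be left alone.
- jar_mid (a point): Bystander, loose: small closed glass jar, 60 mm across, 70 mm tall; this point is at its middle. To be left alone.
- hammer_grip (a point): Bystander, loose: hammer lying down, its handle; this point is at its middle. To be left alone.
- tray: Bystander, fixed: open grey parts tray 100 x 100 x 35 mm with one divider; origin at the centre of its underside.
Not all that is in view belongs to the job. Leave any green look-alike of the roller alone.

How it is judged (in metres and radians):
On the way, in this order (a step that is already met when the one before it is completed fails the run):
1. the wheel, pressed on the capping with more than 6 N, has rolled (wheel turned more than 3 rad either way from the start, about 66 mm) before all sections are home (contact force between roller and jig above 6 N and (value of joint wheel above 3 rad or value of joint wheel below -3 rad)).
2. all six sections are home, within 1.5 mm (value of joint each of cap0, cap1, cap2, cap3, cap4, cap5 above 0.0045 m), for 0.1 s.
At the end, for the whole second after the job is handed in: All six capping sections are within 1.5 mm of home (joint over 0.0045 m); the roller stands at rest in its rest, its cheeks down on the rails (origin less than 13 mm over the rest's underside), within 10 mm of the rest's centre and 0.1 rad of upright, and has been let go (all of step 2 and horizontal distance between roller and rest below 0.01 m and z of roller in the frame of rest below 0.013 m and angle between roller's own z axis and vertical below 0.1 rad and linear speed of roller below 0.02 m/s); the robot touches nothing.
It fails at once if the roller presses on the jig, board or capping with more than 40 N (crushed) (contact force between roller and jig above 40 N).
It fails at once if the fingers or the arm touch the jig, board or capping (contact force between any of the fingers, the arm and jig above 2 N).
It fails at once if a bystander is moved more than 30 mm (distance of any of bottle_mid, coil_mid, driver_grip, tape_mid, mug_mid, jar_mid, hammer_grip from where it was at the start of the episode above 0.03 m).
It also fails if it takes over 72 s, if anything falls off the work surface, if the arm or the gripper's body presses on something with over 40 N, if the wrist force passes 120 N, or if a joint passes its speed limit or range.

## Working session

There is one attempt and no reset: what is moved stays moved. The work goes in short steps, Python scripts to look and compute and a shell command to move; the robot and the scene stay as the last step left them, time stands still between calls to the robot, and variables do not carry over. Pictures are saved under pics/ and viewed, and the job is handed in when it is done.

```bash
ls; mkdir -p pics; python3 - <<'E'
from cell import ctrl
import cv2
o=ctrl.get_obs();print(o)
for n in ("side","top","wrist"):
    c=ctrl.calibration(n);print(n,c)
    cv2.imwrite(f"pics/{n}0.png",ctrl.get_image(n)[:,:,::-1])
E
```

```text
pics
{'time': 0.0, 'joint_positions': array([-1.40271219e+00,  3.08954566e-01,  1.63517289e+00,  1.93681297e-08,
        1.19968167e+00, -6.97198524e-02]), 'joint_velocities': array([-2.47363369e-05,  1.70038377e-03,  1.29322060e-03,  4.49837432e-04,
       -1.68249486e-03,  3.26780273e-04]), 'joint_efforts': array([-1.70870935e-04, -4.15253091e+01, -2.76668000e+01, -3.34611004e-04,
        1.01116713e-02,  1.54422924e-05]), 'eef_pos': array([ 147.04389366, -606.5473656 ,  193.98506439]), 'eef_rot': array([-3.11721321e+00, -3.72399471e-01,  1.71016218e-04]), 'contact_force': array([ 0.69755614,  1.02785344, -0.76146866]), 'torque': array([-0.03793117,  0.08870113,  0.01300731]), 'width': 85.22938877310675}
side {'fx': 467.47186011623353, 'fy': 467.47186011623353, 'cx': 319.252243515728, 'cy': 202.91980477479993, 'R': array([[-0.90377789, -0.42756122,  0.01941487],
       [-0.2539931 ,  0.49927463, -0.82837935],
       [ 0.34448953, -0.75360218, -0.55983097]]), 't': array([ 520.4871533 ,  212.34612632, 1047.79920052])}
top {'fx': 390.46124880003714, 'fy': 390.46124880003714, 'cx': 312.67722884561476, 'cy': 200.20142872537826, 'R': array([[-0.02467372, -0.99964197,  0.01035039],
       [-0.99769832,  0.02396897, -0.06343139],
       [ 0.06316059, -0.01189166, -0.99793253]]), 't': array([  27.86915208,  559.55987559, 1214.04617995])}
wrist {'fx': 337.3337000325783, 'fy': 337.3337000325783, 'cx': 323.97295050089235, 'cy': 200.19222181502678, 'R': array([[ 0.23588431, -0.97177914, -0.0019759 ],
       [-0.93659466, -0.22788507,  0.26619322],
       [-0.2591313 , -0.06094019, -0.96391766]]), 't': array([-623.66211544,  -32.98965356,  377.64330737])}
```

View pics/side0.png

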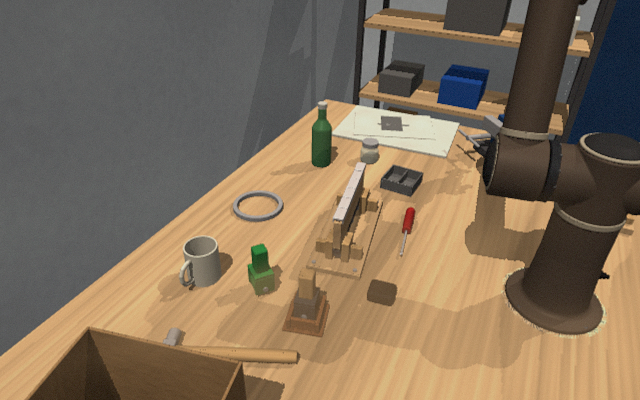

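View pics/top0.png

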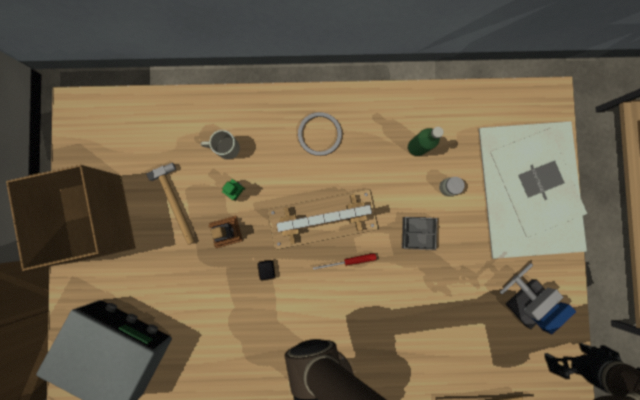

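View pics/wrist0.png

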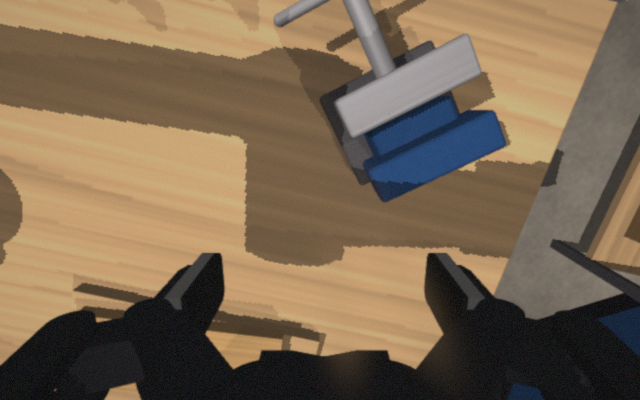

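The top view shows the roller in its rest near (226,231), the green look-alike at (233,189), the capping row from about (277,226) to (372,211), the tape at (267,270), the driver at (345,262) and the hammer at (180,205). I'll zoom in on these.

```bash
python3 - <<'E'
import cv2
t=cv2.imread("pics/top0.png");s=cv2.imread("pics/side0.png")
cv2.imwrite("pics/top0z.png",cv2.resize(t[170:290,195:395],None,fx=4,fy=4,interpolation=cv2.INTER_CUBIC))
cv2.imwrite("pics/side0z.png",cv2.resize(s[150:345,240:430],None,fx=3,fy=3,interpolation=cv2.INTER_CUBIC))
E
```

```text
(no output)
```

View pics/top0z.png

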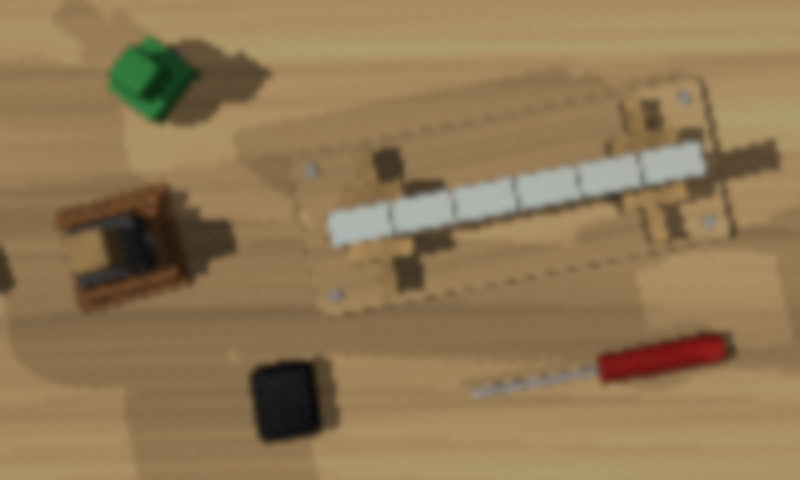

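View pics/side0z.png

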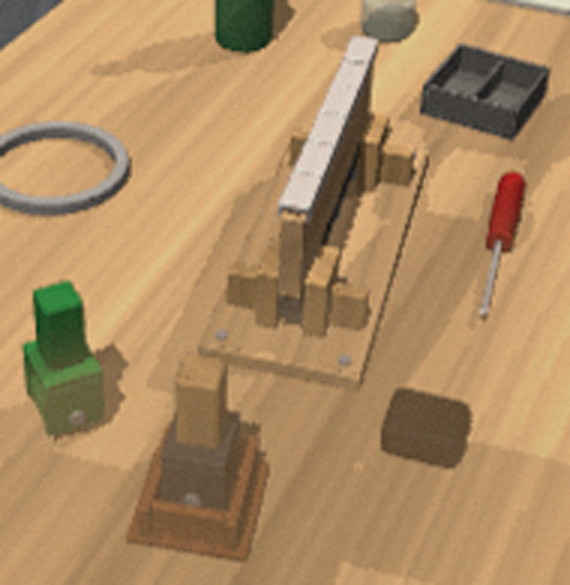

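```bash
cat > h.py <<'E'
from cell import ctrl
import numpy as np, cv2
from scipy.spatial.transform import Rotation as Ro
def ray(cal,px,z):
    R=np.array(cal["R"]);t=np.array(cal["t"]);px=np.atleast_2d(px)
    C=-R.T@t
    d=np.c_[(px[:,0]-cal["cx"])/cal["fx"],(px[:,1]-cal["cy"])/cal["fy"],np.ones(len(px))]@R
    return C+d*((z-C[2])/d[:,2])[:,None]
def proj(cal,X):
    c=np.atleast_2d(X)@np.array(cal["R"]).T+np.array(cal["t"])
    return np.c_[c[:,0]/c[:,2]*cal["fx"]+cal["cx"],c[:,1]/c[:,2]*cal["fy"]+cal["cy"]]
E
python3 - <<'E'
from h import *
np.set_printoptions(precision=1,suppress=True)
top=ctrl.calibration("top");side=ctrl.calibration("side")
zt=lambda p:np.array(p)/4+[195-.375,170-.375]
zs=lambda p:np.array(p)/3+[240-.33,150-.33]
r=ray(top,zt([(55,210),(163,185),(190,280),(82,310)]),32);print("rest rim",r,r.mean(0),np.linalg.norm(np.diff(r,axis=0),axis=1))
j=ray(top,zt([(293,158),(703,77),(735,233),(328,315)]),15);print("jig",j,j.mean(0),np.linalg.norm(np.diff(j,axis=0),axis=1))
c=ray(top,zt([(329,213),(700,142),(706,175),(335,247)]),132);print("cap",c,c.mean(0),np.linalg.norm(np.diff(c,axis=0),axis=1))
print("rest side base",ray(side,zs([(128,541),(245,556)]),0),ray(side,zs([(268,465)]),32))
print("handle side top",ray(side,zs([(175,372),(190,355),(228,360),(217,385)]),128))
print("handle top",ray(top,zt([(66,232),(105,230),(110,270),(72,275)]),128))
for n,p,z in [("tape",(286,400),30),("driver",(664,358),15)]:print(n,ray(top,zt([p]),z))
full={"bottle top":((437,132),210),"jar":((454,185),70),"mug":((222,143),90),"coil":((320,134),14),"hammer head":((163,171),25),"hammer end":((191,241),15),"tray":((420,232),35),"green":((233,188),80)}
for n,(p,z) in full.items():print(n,ray(top,p,z))
E
```

```text
rest rim [[498.9 339.1  32. ]
 [516.2 255.4  32. ]
 [442.3 235.5  32. ]
 [421.3 319.   32. ]] [469.7 287.3  32. ] [85.5 76.5 86. ]
jig [[ 535.4  156.1   15. ]
 [ 591.8 -169.6   15. ]
 [ 467.9 -190.7   15. ]
 [ 411.7  130.9   15. ]] [501.7 -18.3  15. ] [330.6 125.7 326.4]
cap [[ 490.6  119.1  132. ]
 [ 534.8 -147.   132. ]
 [ 511.1 -150.5  132. ]
 [ 466.4  115.3  132. ]] [500.7 -15.8 132. ] [269.8  24.  269.6]
rest side base [[495.1 347.4   0. ]
 [418.1 323.8   0. ]] [[426.7 269.4  32. ]]
handle side top [[479.3 306.8 128. ]
 [478.  287.9 128. ]
 [453.5 281.  128. ]
 [449.6 305.5 128. ]]
handle top [[481.7 306.9 128. ]
 [482.5 279.2 128. ]
 [454.  275.9 128. ]
 [451.1 302.9 128. ]]
tape [[348.3 163.2  30. ]]
driver [[ 371.6 -131.5   15. ]]
bottle top [[ 724.3 -323.6  210. ]]
jar [[ 592.7 -415.6   70. ]]
mug [[733.3 281.9  90. ]]
coil [[771.9 -14.5  14. ]]
hammer head [[662.7 481.6  25. ]]
hammer end [[441.5 398.1  15. ]]
tray [[ 452.1 -316.    35. ]]
green [[598.4 252.6  80. ]]
```

```bash
cat >> h.py <<'E'
def tool():
    o=ctrl.get_obs();return o,Ro.from_rotvec(o["eef_rot"]).as_matrix(),np.array(o["eef_pos"])
def st(target=None,yaw=None):
    """state; delta in tool frame to world target; turn to get tool-x yaw (world)"""
    np.set_printoptions(precision=2,suppress=True)
    o,R,p=tool();y=np.arctan2(R[1,0],R[0,0])
    print("t %.2f"%o["time"],"p",p,"yaw %.3f"%y,"tilt %.3f"%np.arccos(-R[2,2]),"F",np.array(o["contact_force"]),"w %.1f"%o["width"],"q",np.array(o["joint_positions"]))
    if target is not None: print(" d_tool",R.T@(np.array(target)-p),"dist",np.linalg.norm(np.array(target)-p))
    if yaw is not None: print(" turn",-(yaw-y))
E
python3 - <<'E'
from h import *
w=ctrl.calibration("wrist");o,R,p=tool()
Rw=np.array(w["R"]);C=-Rw.T@np.array(w["t"])
st((440,260,330),1.79)
print("cam in tool",R.T@(C-p),"axis",R.T@Rw[2],"xaxis",R.T@Rw[0])
E
```

```text
t 0.15 p [ 147.08 -606.71  194.2 ] yaw 0.238 tilt 0.002 F [-1.66  0.17 -1.01] w 85.6 q [-1.4   0.31  1.63 -0.    1.2  -0.07]
 d_tool [ 488.86 -773.57 -134.33] dist 924.8956207287371
 turn -1.5521965393634471
cam in tool [  68.92   -0.17 -177.51] axis [-0.27  0.    0.96] xaxis [ 0.  1. -0.]
```

```bash
python3 -m jog '[{"delta_pos":[10,-15,-45],"turn":0,"jaw":1},{"delta_pos":[20,-30,-35],"turn":0,"jaw":1},{"delta_pos":[26,-40,-15],"turn":0,"jaw":1},{"delta_pos":[26,-40,-10],"turn":-0.1,"jaw":1},{"delta_pos":[26,-40,0],"turn":0.1,"jaw":1},{"delta_pos":[26,-40,0],"turn":0,"jaw":1},{"delta_pos":[26,-40,0],"turn":0,"jaw":1},{"delta_pos":[26,-40,0],"turn":0,"jaw":1},{"delta_pos":[26,-40,0],"turn":0,"jaw":1},{"delta_pos":[26,-40,0],"turn":0,"jaw":1}]'
python3 -m jog '[{"delta_pos":[26,-40,0],"turn":0,"jaw":1},{"delta_pos":[26,-40,0],"turn":0,"jaw":1},{"delta_pos":[26,-40,0],"turn":0,"jaw":1},{"delta_pos":[26,-40,0],"turn":0,"jaw":1},{"delta_pos":[26,-40,0],"turn":0,"jaw":1},{"delta_pos":[26,-40,0],"turn":0,"jaw":1},{"delta_pos":[26,-40,0],"turn":0,"jaw":1},{"delta_pos":[26,-40,0],"turn":0,"jaw":1}]'
python3 -c "
from h import *
st((467,289,300),1.79)"
```

```text
time: 1.15
eef_pos: [287.9, -193.6, 299.8]
eef_rot: [3.119, 0.371, 0.001]
contact_force: [0.6, 0.5, -0.2]
width: 85.5
time: 1.95
eef_pos: [414.7, 166.7, 299.9]
eef_rot: [3.119, 0.374, 0.001]
contact_force: [1.5, -0.1, 0.2]
width: 85.5
t 1.95 p [414.66 166.68 299.89] yaw 0.239 tilt 0.000 F [ 1.54 -0.07  0.24] w 85.5 q [ 0.29 -0.13  1.9  -0.    1.37  1.62]
 d_tool [  79.78 -106.47   -0.13] dist 133.048401481818
 turn -1.5512681841466147
```

```bash
python3 -m jog '[{"delta_pos":[27,-36,0],"turn":0,"jaw":1},{"delta_pos":[27,-36,0],"turn":0,"jaw":1},{"delta_pos":[26,-34,0],"turn":0,"jaw":1},{"delta_pos":[0,0,0],"turn":-0.145,"jaw":1},{"delta_pos":[0,0,0],"turn":-0.145,"jaw":1},{"delta_pos":[0,0,0],"turn":-0.145,"jaw":1},{"delta_pos":[0,0,0],"turn":-0.145,"jaw":1},{"delta_pos":[0,0,0],"turn":-0.145,"jaw":1},{"delta_pos":[0,0,0],"turn":-0.145,"jaw":1},{"delta_pos":[0,0,0],"turn":-0.145,"jaw":1}]' >/dev/null
python3 -m jog '[{"delta_pos":[0,0,0],"turn":-0.145,"jaw":1},{"delta_pos":[0,0,0],"turn":-0.145,"jaw":1},{"delta_pos":[0,0,0],"turn":-0.145,"jaw":1},{"delta_pos":[0,0,0],"turn":-0.1,"jaw":1},{"delta_pos":[0,0,0],"turn":0,"jaw":1}]'
python3 -c "
from h import *
st((467,289,300),1.79)
cv2.imwrite('pics/w1.png',ctrl.get_image('wrist')[:,:,::-1])"
```

```text
time: 3.45
eef_pos: [467.1, 286.3, 299.6]
eef_rot: [-1.968, -2.448, 0.001]
contact_force: [-0.0, -0.1, -0.7]
width: 85.3
t 3.45 p [467.15 286.25 299.55] yaw 1.788 tilt 0.001 F [-0.04 -0.07 -0.73] w 85.3 q [0.47 0.08 1.69 0.   1.37 0.25]
 d_tool [ 2.71  0.45 -0.45] dist 2.788038792588139
 turn -0.0024451968534802138
```

View pics/w1.png

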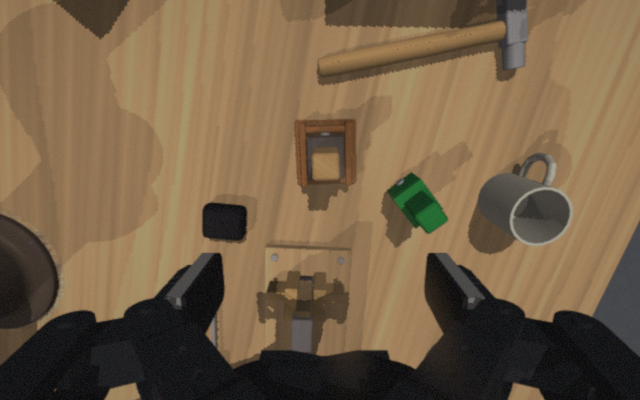

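```bash
python3 - <<'E'
from h import *
np.set_printoptions(precision=1,suppress=True)
w=ctrl.calibration("wrist");o,R,p=tool()
print("cam",-w["R"].T@w["t"], R.T@w["R"][2])
print("proj predicted",proj(w,[(467,289,128),(470,287,32),(475,140,15),(348,163,30)]))
im=cv2.imread("pics/w1.png");cv2.imwrite("pics/w1z.png",cv2.resize(im[105:225,265:385],None,fx=5,fy=5,interpolation=cv2.INTER_CUBIC))
print(ray(w,(326,165),128),ray(w,(326,153),32))
E
```

```text
cam [454.4 352.7 477.1] [-0.3  0.   1. ]
proj predicted [[323.  171.1]
 [325.1 159.7]
 [307.2 254.8]
 [221.5 226.8]]
[[468.7 296.  128. ]] [[469.2 296.   32. ]]
```

View pics/w1z.png

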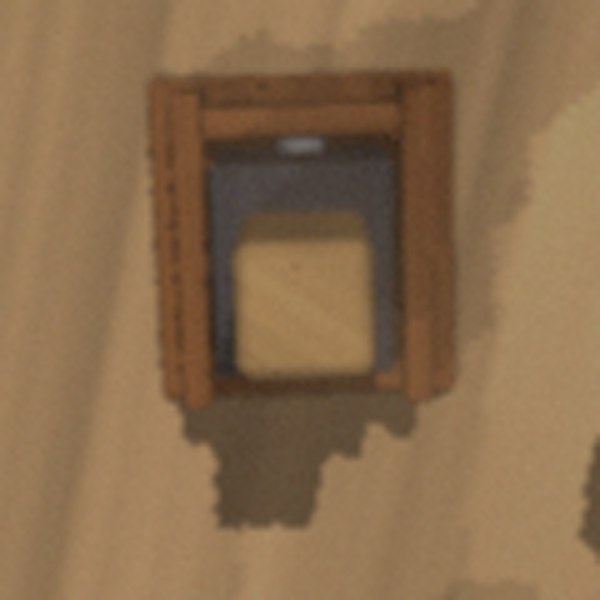

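```bash
python3 - <<'E'
from h import *
np.set_printoptions(precision=1,suppress=True)
w=ctrl.calibration("wrist")
z=lambda p:np.array(p)/5+[265-.4,105-.4]
r=ray(w,z([(150,78),(452,72),(452,392),(165,400)]),32);print(r,r.mean(0),np.linalg.norm(np.diff(r,axis=0),axis=1))
h=ray(w,z([(236,238),(368,238),(372,372),(240,378)]),128);print(h,h.mean(0),np.linalg.norm(np.diff(h,axis=0),axis=1))
d=h[2]-h[1];print(np.arctan2(d[1],d[0])+np.pi, [np.arctan2(*(b-a)[1::-1]) for a,b in ((r[0],r[1]),(r[2],r[1]),(h[0],h[1]),(h[3],h[0]))])
top=ctrl.calibration("top");side=ctrl.calibration("side")
print(proj(top,[h.mean(0),r.mean(0)]),proj(side,[h.mean(0)]))
# two-view triangulation of handle-top centre, three views least squares
def L(cal,px):
    a=ray(cal,px,0)[0];b=ray(cal,px,200)[0];d=(b-a)/np.linalg.norm(b-a);return a,d
zt=lambda p:np.array(p)/4+[195-.375,170-.375]; zs=lambda p:np.array(p)/3+[240-.33,150-.33]
obs=[(top,zt(np.mean([(66,232),(105,230),(110,270),(72,275)],0))),(side,zs(np.mean([(175,372),(190,355),(228,360),(217,385)],0))),(w,z(np.mean([(236,238),(368,238),(372,372),(240,378)],0)))]
A=0;bb=0
for c,p in obs:
    a,d=L(c,p);P=np.eye(3)-np.outer(d,d);A=A+P;bb=bb+P@a;print(ray(c,p,128)[0])
print("LS",np.linalg.solve(A,bb))
E
```

```text
[[420.8 328.4  32. ]
 [496.2 346.5  32. ]
 [516.2 264.8  32. ]
 [440.9 246.1  32. ]] [468.5 296.5  32. ] [77.6 84.1 77.6]
[[451.5 305.9 128. ]
 [478.2 311.7 128. ]
 [485.3 284.4 128. ]
 [458.4 277.1 128. ]] [468.3 294.8 128. ] [27.3 28.3 27.9]
1.8271903249317094 [np.float64(0.23462239184321645), np.float64(1.8105890369827258), np.float64(0.21534504917926903), np.float64(1.8050578651926459)]
[[215.4 232.2]
 [222.3 231.6]] [[305.8 271.6]]
[467.3 291.2 128. ]
[465.  295.4 128. ]
[468.3 294.9 128. ]
LS [467.5 292.8 124.2]
```

```bash
python3 -c "
from h import *
st((467.5,293.5,150),1.802)"
python3 -m jog '[{"delta_pos":[7,2,40],"turn":-0.014,"jaw":1},{"delta_pos":[0,0,45],"turn":0,"jaw":1},{"delta_pos":[0,0,45],"turn":0,"jaw":1},{"delta_pos":[0,0,20],"turn":0,"jaw":1},{"delta_pos":[0,0,0],"turn":0,"jaw":1}]'
python3 -c "
from h import *
st((467.5,293.5,80),1.802)
cv2.imwrite('pics/w2.png',ctrl.get_image('wrist')[:,:,::-1])"
```

```text
t 3.50 p [467.19 286.28 299.63] yaw 1.786 tilt 0.001 F [-0.12 -1.01  0.1 ] w 85.1 q [0.47 0.08 1.69 0.   1.37 0.26]
 d_tool [  7.02   1.95 149.63] dist 149.80293937462875
 turn -0.0162784785533181
time: 4.0
eef_pos: [464.3, 291.8, 145.5]
eef_rot: [-1.95, -2.458, 0.014]
contact_force: [-0.3, 0.4, 0.7]
width: 85.8
t 4.00 p [464.31 291.83 145.5 ] yaw 1.800 tilt 0.009 F [-0.28  0.38  0.73] w 85.8 q [0.48 0.22 1.85 0.   1.08 0.25]
 d_tool [ 1.06  4.08 65.47] dist 65.60167546946789
 turn -0.0019445872132284325
```

View pics/w2.png

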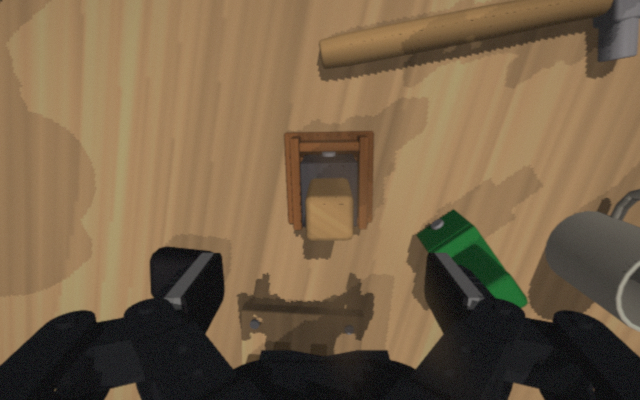

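```bash
python3 - <<'E'
from h import *
im=cv2.imread("pics/w2.png");cv2.imwrite("pics/w2z.png",cv2.resize(im[120:250,270:390],None,fx=5,fy=5,interpolation=cv2.INTER_CUBIC))
w=ctrl.calibration("wrist");o,R,p=tool();print(p,ray(w,[(308,193+3),(352,196),(353,240),(308,240),(330,218)],128))
E
```

```text
[466.4898442  292.92518723 148.26790468] [[454.94666685 306.17512651 128.        ]
 [480.90604248 312.27985563 128.        ]
 [488.65593277 284.71436613 128.        ]
 [461.11663907 278.22121188 128.        ]
 [471.1959107  295.56818867 128.        ]]
```

View pics/w2z.png

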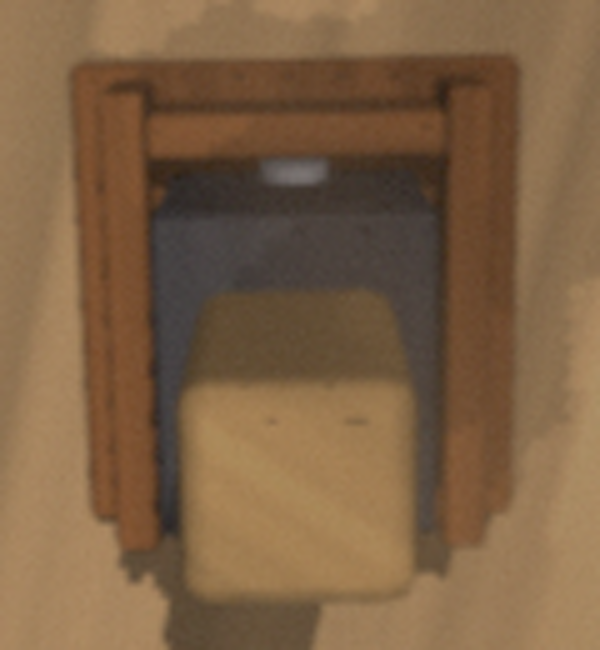

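```bash
python3 -c "
from h import *
st((469,294,80),1.802)"
python3 -m jog '[{"delta_pos":[0,2,30],"turn":0,"jaw":1},{"delta_pos":[0,0,25],"turn":0,"jaw":1},{"delta_pos":[0,0,13],"turn":0,"jaw":1},{"delta_pos":[0,0,0],"turn":0,"jaw":1},{"delta_pos":[0,0,0],"turn":0,"jaw":1}]'
python3 -c "
from h import *
st((469,294,80),1.802)
cv2.imwrite('pics/w3.png',ctrl.get_image('wrist')[:,:,::-1])"
```

```text
t 4.05 p [466.49 292.93 148.27] yaw 1.800 tilt 0.004 F [ 0.91 -0.42  0.76] w 85.2 q [0.48 0.22 1.85 0.   1.08 0.25]
 d_tool [ 0.55  2.97 68.26] dist 68.32249200247622
 turn -0.0017028213950383009
time: 4.55
eef_pos: [471.1, 294.8, 83.6]
eef_rot: [1.95, 2.462, 0.004]
contact_force: [0.2, 0.2, -0.1]
width: 85.5
t 4.55 p [471.1  294.81  83.59] yaw 1.802 tilt 0.003 F [ 0.19  0.19 -0.05] w 85.5 q [ 0.48  0.31  1.88 -0.    0.95  0.25]
 d_tool [-0.31 -2.24  3.58] dist 4.238224740071203
 turn -0.0004651868202487641
```

View pics/w3.png

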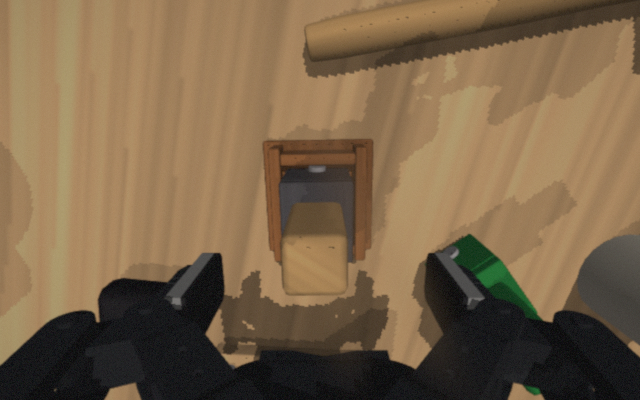

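```bash
python3 -c "
from h import *
w=ctrl.calibration('wrist');o,R,p=tool();print(p)
h=ray(w,[(283,235),(346,235),(348,293),(285,294)],128);print(h.mean(0),R.T@(h.mean(0)-p),np.linalg.norm(np.diff(h,axis=0),axis=1))"
```

```text
[471.46185944 294.9808001   83.96880527]
[468.88407391 295.93641835 128.        ] [  1.55913522  -2.13850628 -44.0374861 ] [26.61752734 27.55323442 28.00206689]
```

```bash
python3 -m jog '[{"delta_pos":[1,-2.3,4],"turn":0,"jaw":1},{"delta_pos":[0,0,0],"turn":0,"jaw":0},{"delta_pos":[0,0,0],"turn":0,"jaw":-1},{"delta_pos":[0,0,0],"turn":0,"jaw":-1},{"delta_pos":[0,0,0],"turn":0,"jaw":-1},{"delta_pos":[0,0,0],"turn":0,"jaw":-1},{"delta_pos":[0,0,0],"turn":0,"jaw":-1},{"delta_pos":[0,0,0],"turn":0,"jaw":-1}]'
python3 -c "
from h import *
st()"
```

```text
time: 5.4
eef_pos: [467.4, 294.7, 78.5]
eef_rot: [-1.951, -2.463, -0.0]
contact_force: [-2.1, 0.0, 5.5]
width: 28.3
t 5.40 p [467.44 294.68  78.49] yaw 1.802 tilt 0.000 F [-2.15  0.    5.48] w 28.3 q [0.48 0.31 1.89 0.   0.94 0.25]
```

```bash
python3 -m jog '[{"delta_pos":[0,0,-8],"turn":0,"jaw":-1},{"delta_pos":[0,0,-20],"turn":0,"jaw":-1},{"delta_pos":[0,0,-40],"turn":0,"jaw":-1},{"delta_pos":[0,0,-45],"turn":0,"jaw":-1},{"delta_pos":[0,0,-45],"turn":0,"jaw":-1},{"delta_pos":[0,0,-30],"turn":0,"jaw":-1},{"delta_pos":[0,0,0],"turn":0,"jaw":-1},{"delta_pos":[0,0,0],"turn":0,"jaw":-1}]'
python3 -c "
from h import *
st()
cv2.imwrite('pics/s4.png',ctrl.get_image('side')[:,:,::-1])
cv2.imwrite('pics/w4.png',ctrl.get_image('wrist')[:,:,::-1])"
```

```text
time: 6.2
eef_pos: [466.5, 294.1, 264.4]
eef_rot: [-1.95, -2.462, 0.003]
contact_force: [-0.1, -0.4, -5.6]
width: 28.4
t 6.20 p [466.55 294.1  264.44] yaw 1.802 tilt 0.002 F [-0.05 -0.43 -5.62] w 28.4 q [ 0.48  0.11  1.73 -0.    1.3   0.25]
```

View pics/s4.png

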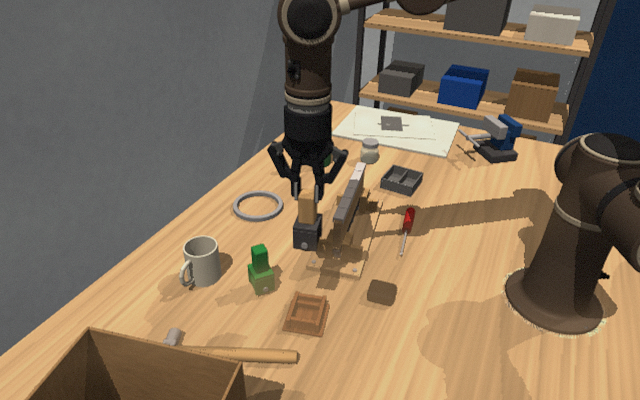

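View pics/w4.png

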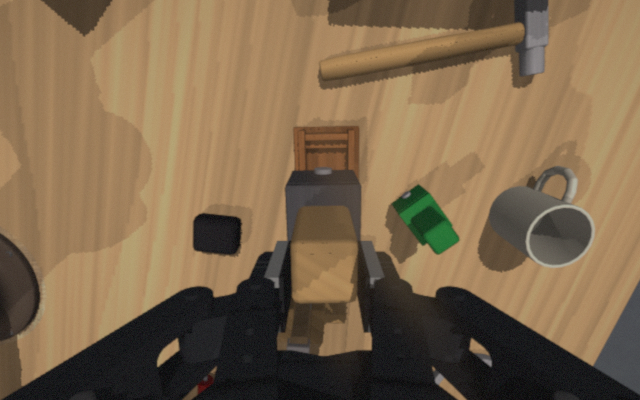

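```bash
python3 -m jog '[{"delta_pos":[-20,-3,0],"turn":0,"jaw":-1},{"delta_pos":[-40,-6,0],"turn":0,"jaw":-1},{"delta_pos":[-45,-7,0],"turn":0,"jaw":-1},{"delta_pos":[-45,-7,0],"turn":0,"jaw":-1},{"delta_pos":[-40,-5,0],"turn":0,"jaw":-1},{"delta_pos":[-20,-3,0],"turn":0,"jaw":-1},{"delta_pos":[0,0,0],"turn":-0.055,"jaw":-1},{"delta_pos":[0,0,0],"turn":-0.145,"jaw":-1},{"delta_pos":[0,0,0],"turn":-0.145,"jaw":-1},{"delta_pos":[0,0,0],"turn":-0.145,"jaw":-1}]'
python3 -m jog '[{"delta_pos":[0,0,0],"turn":-0.145,"jaw":-1},{"delta_pos":[0,0,0],"turn":-0.145,"jaw":-1},{"delta_pos":[0,0,0],"turn":-0.145,"jaw":-1},{"delta_pos":[0,0,0],"turn":-0.145,"jaw":-1},{"delta_pos":[0,0,0],"turn":-0.145,"jaw":-1},{"delta_pos":[0,0,0],"turn":-0.145,"jaw":-1},{"delta_pos":[0,0,0],"turn":-0.145,"jaw":-1},{"delta_pos":[0,0,0],"turn":0,"jaw":-1},{"delta_pos":[0,0,0],"turn":0,"jaw":-1}]'
python3 -c "
from h import *
st((484.6,82,264),3.307-2*np.pi)
for n in ('side','wrist','top'): cv2.imwrite('pics/%s5.png'%n,ctrl.get_image(n)[:,:,::-1])
o,R,p=tool();print(p)"
```

```text
time: 7.3
eef_pos: [483.1, 82.7, 262.4]
eef_rot: [-1.285, -2.86, 0.005]
contact_force: [0.5, 0.3, -5.1]
width: 28.2
time: 8.2
eef_pos: [483.8, 82.9, 263.6]
eef_rot: [0.254, -3.127, 0.0]
contact_force: [-0.1, 0.2, -4.6]
width: 28.5
t 8.20 p [483.84  82.91 263.64] yaw -2.979 tilt 0.004 F [-0.1   0.16 -4.59] w 28.5 q [ 0.08 -0.01  1.86 -0.    1.3  -1.65]
 d_tool [-0.6  -1.02 -0.36] dist 1.237785409496953
 turn -0.003247783650132785
[484.74  83.01 265.09]
```

View pics/side5.png

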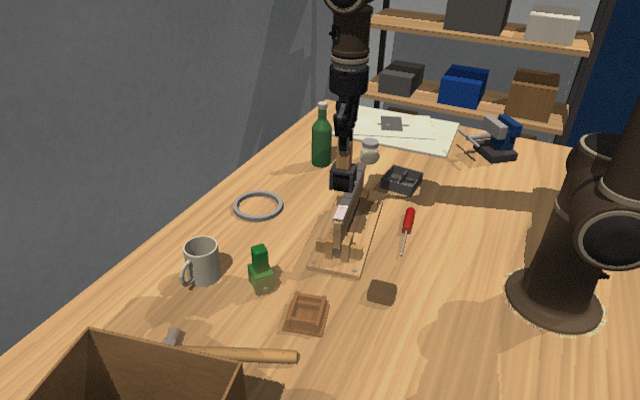

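View pics/wrist5.png

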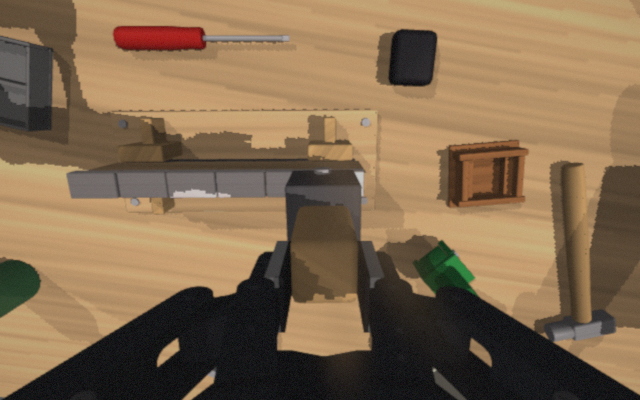

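View pics/top5.png

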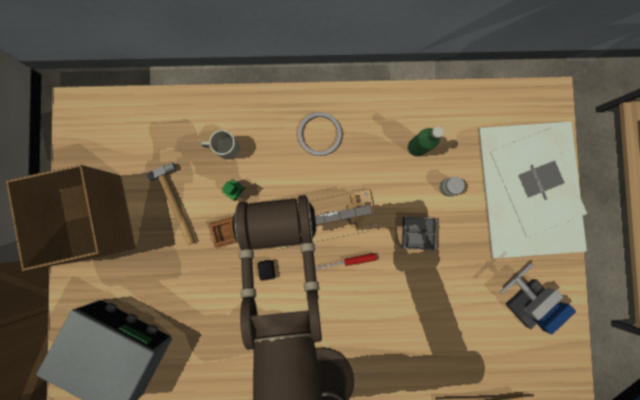

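```bash
python3 - <<'E'
from h import *
np.set_printoptions(precision=1,suppress=True)
w=ctrl.calibration("wrist");o,R,p=tool()
im=cv2.imread("pics/wrist5.png");cv2.imwrite("pics/w5z.png",cv2.resize(im[130:230,60:380],None,fx=2.5,fy=2.5,interpolation=cv2.INTER_CUBIC))
for z in (128,134,140):
    c=ray(w,[(70,172),(70,198),(286,171),(286,195),(364,172),(365,197)],z);print(z,(c-p)@R, np.linalg.norm(c[0]-c[4]))
r=ray(w,[(449,145),(518,141),(523,202),(453,206)],32);print(r,r.mean(0),np.linalg.norm(np.diff(r,axis=0),axis=1))
E
```

```text
128 [[   6.5 -240.   137.1]
 [ -19.  -245.   137. ]
 [   7.5  -35.6  137.1]
 [ -15.9  -36.3  137.1]
 [   6.6   38.1  137.1]
 [ -17.9   39.9  137.1]] 278.07373138338306
134 [[   7.6 -235.4  131.1]
 [ -17.4 -240.4  131. ]
 [   8.6  -34.9  131.1]
 [ -14.4  -35.6  131.1]
 [   7.7   37.4  131.1]
 [ -16.3   39.1  131.1]] 272.77241937401016
140 [[   8.7 -230.8  125.1]
 [ -15.7 -235.7  125. ]
 [   9.7  -34.3  125.1]
 [ -12.8  -34.9  125.1]
 [   8.8   36.7  125.1]
 [ -14.7   38.3  125.1]] 267.4711073646372
[[438.4 228.8  32. ]
 [420.2 309.5  32. ]
 [492.6 339.7  32. ]
 [512.1 253.7  32. ]] [465.8 282.9  32. ] [82.8 78.4 88.1]
```

View pics/w5z.png

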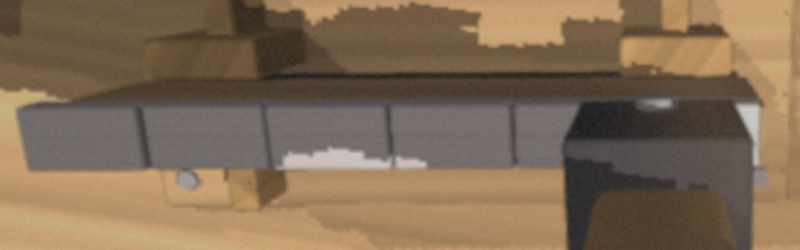

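```bash
python3 - <<'E'
import cv2
im=cv2.imread("pics/wrist4.png") if 0 else cv2.imread("pics/w4.png");a=cv2.resize(im[160:320,270:380],None,fx=4,fy=4)
im=cv2.imread("pics/side5.png");b=cv2.resize(im[140:270,300:400],None,fx=4.92,fy=4.92)[:640]
import numpy as np
h=min(a.shape[0],b.shape[0],590);cv2.imwrite("pics/z6.png",np.hstack([a[-h:,:390],b[:h,:400]]))
E
```

View pics/z6.png

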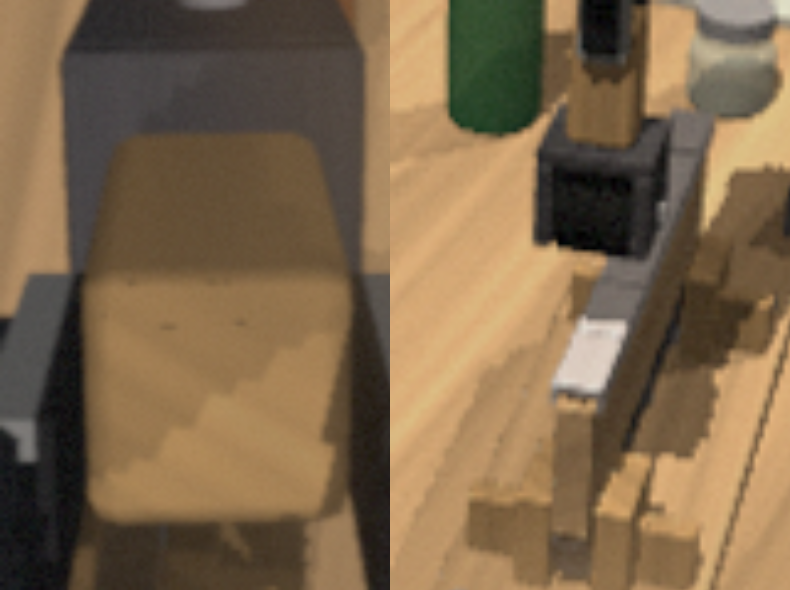

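```bash
python3 - <<'E'
from h import *
np.set_printoptions(precision=1,suppress=True)
w=ctrl.calibration("wrist");o,R,p=tool()
c=ray(w,[(291,241),(357,241),(357,302),(291,302)],p[2]+49.5);d=(c-p)@R;print(d,d.mean(0))
print((ray(w,[(286.5,185.5),(360,185.5)],p[2]-8.5)-p)@R)
side=ctrl.calibration("side")
# strip in side view: near end corners of the row (two-view with top line)
top=ctrl.calibration("top")
for z in (130,134,138,142):
    a=ray(side,[(300+165/4.92,140+388/4.92),(300+212/4.92,140+397/4.92)],z); print(z,a, ray(top,[(195+329/4-.4,170+213/4-.4),(195+335/4-.4,170+247/4-.4)],z))
E
```

```text
[[ 13.2 -13.2 -49.5]
 [ 13.2  13.7 -49.5]
 [-14.9  14.5 -49.5]
 [-14.9 -13.9 -49.5]] [ -0.8   0.3 -49.5]
[[ 23.1 -20.9   8.5]
 [ 23.1  20.6   8.5]]
130 [[489.9 112.  130. ]
 [467.8 108.6 130. ]] [[490.7 119.4 130. ]
 [466.4 115.5 130. ]]
134 [[487.8 117.1 134. ]
 [465.9 113.8 134. ]] [[490.7 119.  134. ]
 [466.5 115.2 134. ]]
138 [[485.7 122.2 138. ]
 [463.9 118.9 138. ]] [[490.6 118.7 138. ]
 [466.5 114.9 138. ]]
142 [[483.6 127.3 142. ]
 [461.9 124.  142. ]] [[490.6 118.4 142. ]
 [466.6 114.6 142. ]]
```

```bash
python3 -m jog '[{"delta_pos":[-2,12,20],"turn":-0.003,"jaw":-1},{"delta_pos":[0,0,25],"turn":0,"jaw":-1},{"delta_pos":[0,0,5],"turn":0,"jaw":-1},{"delta_pos":[0,0,0],"turn":0,"jaw":-1},{"delta_pos":[0,0,0],"turn":0,"jaw":-1}]'
python3 -c "
from h import *
st()"
python3 -m jog '[{"delta_pos":[0,0,2],"turn":0,"jaw":-1},{"delta_pos":[0,0,2],"turn":0,"jaw":-1},{"delta_pos":[0,0,1],"turn":0,"jaw":-1},{"delta_pos":[0,0,0],"turn":0,"jaw":-1}]'
```

```text
time: 8.85
eef_pos: [486.1, 95.2, 217.0]
eef_rot: [-0.263, 3.129, -0.0]
contact_force: [0.4, 0.3, -4.3]
width: 28.5
t 8.85 p [486.12  95.19 217.01] yaw -2.974 tilt 0.002 F [ 0.36  0.27 -4.32] w 28.5 q [ 0.11  0.03  1.91 -0.    1.2  -1.63]
time: 9.25
eef_pos: [486.0, 95.2, 212.0]
eef_rot: [-0.264, 3.129, -0.0]
contact_force: [-1.2, 0.1, -1.2]
width: 28.6
```

```bash
python3 - <<'E'
from h import *
st()
s=ctrl.get_image('side')[:,:,::-1];w=ctrl.get_image('wrist')[:,:,::-1]
cv2.imwrite("pics/s7.png",cv2.resize(s[130:270,290:400],None,fx=4.2,fy=4.2,interpolation=cv2.INTER_CUBIC))
cv2.imwrite("pics/w7.png",w)
E
```

```text
t 9.25 p [485.99  95.25 212.  ] yaw -2.973 tilt 0.002 F [-1.24  0.08 -1.21] w 28.6 q [ 0.11  0.04  1.92 -0.    1.19 -1.63]
```

View pics/s7.png

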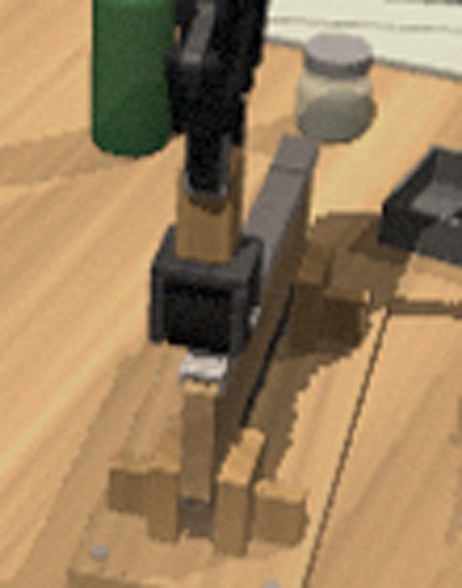

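View pics/w7.png

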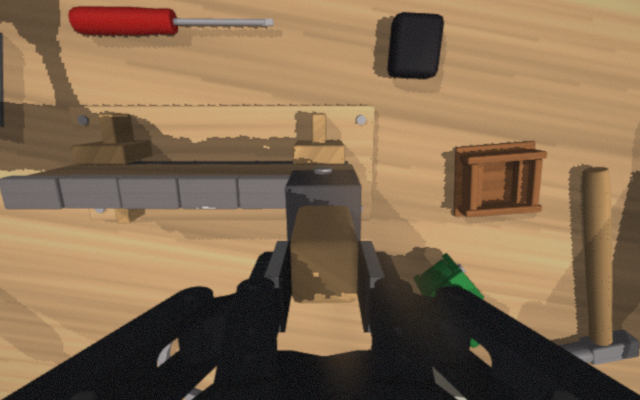

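```bash
python3 -m jog '[{"delta_pos":[0,0,-4],"turn":0,"jaw":-1},{"delta_pos":[4,-2,0],"turn":0,"jaw":-1},{"delta_pos":[0,0,4],"turn":-0.002,"jaw":-1},{"delta_pos":[0,0,1],"turn":0,"jaw":-1},{"delta_pos":[0,0,0],"turn":0,"jaw":-1}]'
python3 - <<'E'
from h import *
st()
s=ctrl.get_image('side')[:,:,::-1]
cv2.imwrite("pics/s8.png",cv2.resize(s[130:270,290:400],None,fx=4.2,fy=4.2,interpolation=cv2.INTER_CUBIC))
E
```

```text
time: 9.85
eef_pos: [482.0, 92.5, 211.0]
eef_rot: [-0.267, 3.129, -0.0]
contact_force: [-1.4, -1.2, 2.7]
width: 28.1
t 9.85 p [482.02  92.46 211.02] yaw -2.971 tilt 0.001 F [-1.42 -1.22  2.74] w 28.1 q [ 0.1   0.03  1.93 -0.    1.18 -1.64]
```

View pics/s8.png

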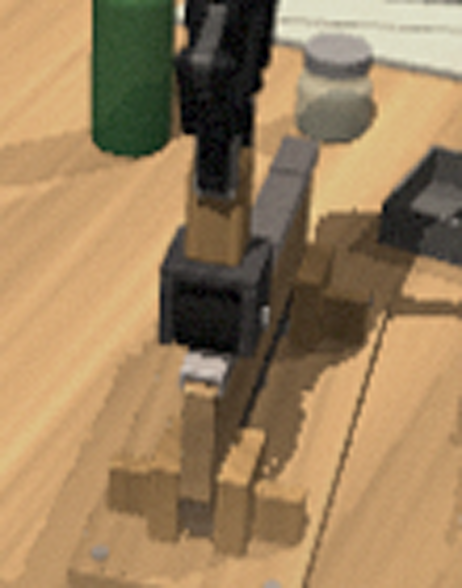

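```bash
python3 -m jog '[{"delta_pos":[0,-5,0.4],"turn":0.005,"jaw":-1},{"delta_pos":[0,-10,0],"turn":0,"jaw":-1},{"delta_pos":[0,-10,0],"turn":0,"jaw":-1},{"delta_pos":[0,-10,0],"turn":0,"jaw":-1}]'
python3 -c "
from h import *
st()"
```

```text
time: 10.3
eef_pos: [488.2, 57.3, 210.4]
eef_rot: [-0.259, 3.129, -0.0]
contact_force: [-1.8, 0.7, 5.0]
width: 28.1
t 10.30 p [488.2   57.32 210.37] yaw -2.976 tilt 0.002 F [-1.83  0.69  4.98] w 28.1 q [ 0.03  0.03  1.93  0.    1.18 -1.71]
```

```bash
python3 -m jog '[{"delta_pos":[0,-15,0],"turn":0,"jaw":-1},{"delta_pos":[0,-15,0],"turn":0,"jaw":-1},{"delta_pos":[0,-15,0],"turn":0,"jaw":-1},{"delta_pos":[0,-15,0],"turn":0,"jaw":-1},{"delta_pos":[0,-15,0],"turn":0,"jaw":-1}]'
python3 -c "
from h import *
st()"
python3 -m jog '[{"delta_pos":[0,-15,0],"turn":0,"jaw":-1},{"delta_pos":[0,-15,0],"turn":0,"jaw":-1},{"delta_pos":[0,-15,0],"turn":0,"jaw":-1},{"delta_pos":[0,-15,0],"turn":0,"jaw":-1},{"delta_pos":[0,-15,0],"turn":0,"jaw":-1},{"delta_pos":[0,-15,0],"turn":0,"jaw":-1},{"delta_pos":[0,-10,0],"turn":0,"jaw":-1},{"delta_pos":[0,-5,0],"turn":0,"jaw":-1},{"delta_pos":[0,0,0],"turn":0,"jaw":-1}]'
python3 - <<'E'
from h import *
st()
s=ctrl.get_image('side')[:,:,::-1]
cv2.imwrite("pics/s9.png",cv2.resize(s[110:250,290:420],None,fx=4.2,fy=4.2,interpolation=cv2.INTER_CUBIC))
E
```

```text
time: 10.8
eef_pos: [501.0, -17.2, 210.5]
eef_rot: [-0.258, 3.128, -0.001]
contact_force: [-0.5, 0.6, 5.0]
width: 28.5
t 10.80 p [501.02 -17.19 210.51] yaw -2.977 tilt 0.003 F [-0.46  0.64  5.03] w 28.5 q [-0.12  0.05  1.91  0.    1.18 -1.86]
time: 11.7
eef_pos: [518.6, -121.5, 210.6]
eef_rot: [-0.258, 3.128, -0.003]
contact_force: [1.7, -0.0, 5.0]
width: 28.7
t 11.70 p [ 518.62 -121.54  210.57] yaw -2.977 tilt 0.004 F [ 1.74 -0.02  5.04] w 28.7 q [-0.31  0.11  1.84 -0.    1.19 -2.05]
```

View pics/s9.png

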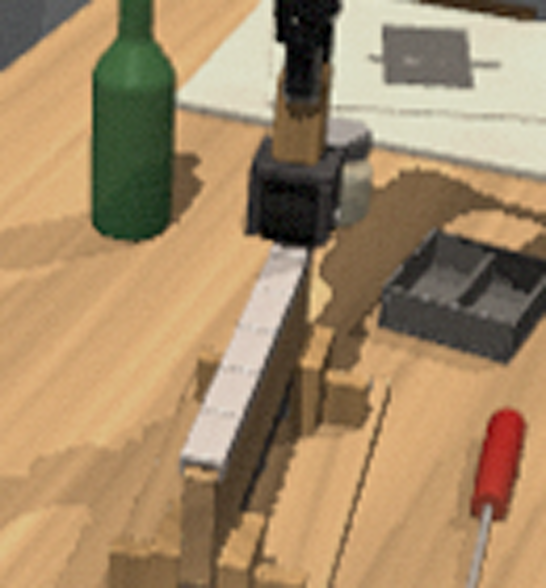

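```bash
python3 -m jog '[{"delta_pos":[0,-5,0.5],"turn":0,"jaw":-1},{"delta_pos":[0,-5,0.5],"turn":0,"jaw":-1},{"delta_pos":[0,3,0.8],"turn":0,"jaw":-1},{"delta_pos":[0,7,0.4],"turn":0,"jaw":-1},{"delta_pos":[0,10,0],"turn":0,"jaw":-1}]'
python3 -c "
from h import *
st()"
python3 -m jog '[{"delta_pos":[0,10,0],"turn":0,"jaw":-1},{"delta_pos":[0,10,0],"turn":0,"jaw":-1},{"delta_pos":[0,10,0],"turn":0,"jaw":-1},{"delta_pos":[0,10,0],"turn":0,"jaw":-1}]'
python3 -c "
from h import *
st()"
```

```text
time: 12.25
eef_pos: [517.0, -111.4, 208.8]
eef_rot: [-0.258, 3.128, -0.004]
contact_force: [1.5, -0.5, 6.4]
width: 28.7
t 12.25 p [ 517.04 -111.42  208.77] yaw -2.977 tilt 0.004 F [ 1.54 -0.45  6.42] w 28.7 q [-0.29  0.11  1.85 -0.    1.18 -2.03]
time: 12.65
eef_pos: [510.1, -71.3, 208.7]
eef_rot: [-0.259, 3.128, -0.003]
contact_force: [-0.0, 0.1, 7.0]
width: 28.6
t 12.65 p [510.11 -71.28 208.69] yaw -2.976 tilt 0.003 F [-0.01  0.11  6.98] w 28.6 q [-0.22  0.08  1.88 -0.    1.18 -1.96]
```

```bash
python3 -m jog '[{"delta_pos":[0,15,0.3],"turn":0,"jaw":-1},{"delta_pos":[0,15,0.3],"turn":0,"jaw":-1},{"delta_pos":[0,15,0],"turn":0,"jaw":-1},{"delta_pos":[0,15,0],"turn":0,"jaw":-1},{"delta_pos":[0,15,0],"turn":0,"jaw":-1}]'
python3 -c "
from h import *
st()"
python3 -m jog '[{"delta_pos":[0,15,0],"turn":0,"jaw":-1},{"delta_pos":[0,15,0],"turn":0,"jaw":-1},{"delta_pos":[0,15,0],"turn":0,"jaw":-1},{"delta_pos":[0,15,0],"turn":0,"jaw":-1},{"delta_pos":[0,15,0],"turn":0,"jaw":-1},{"delta_pos":[0,10,0],"turn":0,"jaw":-1},{"delta_pos":[0,5,0],"turn":0,"jaw":-1}]'
python3 -c "
from h import *
st()"
```

```text
time: 13.15
eef_pos: [497.3, 2.7, 207.9]
eef_rot: [-0.259, 3.129, -0.004]
contact_force: [-0.5, -1.1, 6.5]
width: 28.2
t 13.15 p [497.3    2.71 207.92] yaw -2.976 tilt 0.003 F [-0.5  -1.15  6.47] w 28.2 q [-0.08  0.05  1.92 -0.    1.18 -1.82]
time: 13.85
eef_pos: [481.7, 92.3, 207.5]
eef_rot: [0.261, -3.13, 0.002]
contact_force: [-0.3, -0.7, 6.7]
width: 28.5
t 13.85 p [481.74  92.33 207.46] yaw -2.975 tilt 0.001 F [-0.27 -0.74  6.66] w 28.5 q [ 0.1   0.03  1.93 -0.    1.18 -1.64]
```

```bash
python3 -m jog '[{"delta_pos":[0,5,0.7],"turn":0,"jaw":-1},{"delta_pos":[0,-5,0.7],"turn":0,"jaw":-1},{"delta_pos":[0,-8,0.6],"turn":0,"jaw":-1},{"delta_pos":[0,-10,0.3],"turn":0,"jaw":-1},{"delta_pos":[0,-12,0],"turn":0,"jaw":-1},{"delta_pos":[0,-12,0],"turn":0,"jaw":-1}]'
python3 -c "
from h import *
st()"
python3 -m jog '[{"delta_pos":[0,-12,0],"turn":0,"jaw":-1},{"delta_pos":[0,-12,0],"turn":0,"jaw":-1},{"delta_pos":[0,-12,0],"turn":0,"jaw":-1},{"delta_pos":[0,-12,0],"turn":0,"jaw":-1},{"delta_pos":[0,-12,0],"turn":0,"jaw":-1},{"delta_pos":[0,-12,0],"turn":0,"jaw":-1}]'
python3 -c "
from h import *
st()"
```

```text
time: 14.45
eef_pos: [489.0, 50.3, 205.2]
eef_rot: [-0.26, 3.131, -0.0]
contact_force: [-1.3, 0.6, 6.7]
width: 28.3
t 14.45 p [489.    50.29 205.2 ] yaw -2.976 tilt 0.000 F [-1.34  0.62  6.67] w 28.3 q [ 0.01  0.04  1.93 -0.    1.17 -1.72]
time: 15.05
eef_pos: [501.2, -20.2, 205.4]
eef_rot: [-0.259, 3.13, 0.002]
contact_force: [0.4, 0.7, 6.2]
width: 28.0
t 15.05 p [501.21 -20.2  205.38] yaw -2.977 tilt 0.002 F [0.41 0.68 6.23] w 28.0 q [-0.13  0.06  1.91  0.    1.17 -1.86]
```

```bash
python3 -m jog '[{"delta_pos":[0,-12,0],"turn":0,"jaw":-1},{"delta_pos":[0,-12,0],"turn":0,"jaw":-1},{"delta_pos":[0,-12,0],"turn":0,"jaw":-1},{"delta_pos":[0,-12,0],"turn":0,"jaw":-1},{"delta_pos":[0,-12,0],"turn":0,"jaw":-1},{"delta_pos":[0,-12,0],"turn":0,"jaw":-1},{"delta_pos":[0,-12,0],"turn":0,"jaw":-1},{"delta_pos":[0,-6,0],"turn":0,"jaw":-1},{"delta_pos":[0,-3,0],"turn":0,"jaw":-1}]'
python3 -c "
from h import *
st()"
python3 -m jog '[{"delta_pos":[0,-5,0.7],"turn":0,"jaw":-1},{"delta_pos":[0,-5,0.7],"turn":0,"jaw":-1},{"delta_pos":[0,5,0.6],"turn":0,"jaw":-1},{"delta_pos":[0,8,0],"turn":0,"jaw":-1},{"delta_pos":[0,10,0],"turn":0,"jaw":-1}]'
python3 -c "
from h import *
st()"
```

```text
time: 15.95
eef_pos: [517.2, -113.2, 205.7]
eef_rot: [-0.258, 3.128, -0.002]
contact_force: [0.7, 1.0, 6.1]
width: 28.3
t 15.95 p [ 517.21 -113.23  205.67] yaw -2.977 tilt 0.003 F [0.68 1.03 6.07] w 28.3 q [-0.3   0.11  1.85 -0.    1.18 -2.03]
time: 16.45
eef_pos: [515.5, -101.0, 204.6]
eef_rot: [-0.258, 3.127, -0.006]
contact_force: [1.0, -1.0, 8.7]
width: 28.7
t 16.45 p [ 515.52 -101.02  204.58] yaw -2.977 tilt 0.006 F [ 1.04 -1.04  8.71] w 28.7 q [-0.27  0.1   1.86 -0.    1.17 -2.01]
```

```bash
python3 -m jog '[{"delta_pos":[0,10,0],"turn":0,"jaw":-1},{"delta_pos":[0,10,0],"turn":0,"jaw":-1},{"delta_pos":[0,10,0],"turn":0,"jaw":-1},{"delta_pos":[0,10,0],"turn":0,"jaw":-1}]'
python3 -c "
from h import *
st()"
python3 -m jog '[{"delta_pos":[0,10,0],"turn":0,"jaw":-1},{"delta_pos":[0,10,0],"turn":0,"jaw":-1},{"delta_pos":[0,10,0],"turn":0,"jaw":-1},{"delta_pos":[0,10,0],"turn":0,"jaw":-1},{"delta_pos":[0,10,0],"turn":0,"jaw":-1}]'
python3 -c "
from h import *
st()"
```

```text
time: 16.85
eef_pos: [508.5, -60.6, 204.4]
eef_rot: [-0.259, 3.128, -0.004]
contact_force: [0.0, -1.0, 9.4]
width: 28.5
t 16.85 p [508.48 -60.64 204.42] yaw -2.976 tilt 0.004 F [ 0.   -0.98  9.41] w 28.5 q [-0.2   0.08  1.89 -0.    1.17 -1.94]
time: 17.35
eef_pos: [500.1, -11.4, 204.4]
eef_rot: [-0.26, 3.128, -0.005]
contact_force: [-0.3, -0.8, 8.8]
width: 28.4
t 17.35 p [500.08 -11.38 204.38] yaw -2.976 tilt 0.004 F [-0.29 -0.79  8.81] w 28.4 q [-0.11  0.05  1.91 -0.    1.17 -1.84]
```

```bash
python3 -m jog '[{"delta_pos":[0,10,0],"turn":0,"jaw":-1},{"delta_pos":[0,10,0],"turn":0,"jaw":-1},{"delta_pos":[0,10,0],"turn":0,"jaw":-1},{"delta_pos":[0,10,0],"turn":0,"jaw":-1},{"delta_pos":[0,10,0],"turn":0,"jaw":-1}]'
python3 -c "
from h import *
st()"
python3 -m jog '[{"delta_pos":[0,10,0],"turn":0,"jaw":-1},{"delta_pos":[0,10,0],"turn":0,"jaw":-1},{"delta_pos":[0,10,0],"turn":0,"jaw":-1},{"delta_pos":[0,10,0],"turn":0,"jaw":-1},{"delta_pos":[0,10,0],"turn":0,"jaw":-1},{"delta_pos":[0,6,0],"turn":0,"jaw":-1}]'
python3 -c "
from h import *
st()"
python3 -m jog '[{"delta_pos":[0,6,0.5],"turn":0,"jaw":-1},{"delta_pos":[0,-6,0.5],"turn":0,"jaw":-1},{"delta_pos":[0,-6,0],"turn":0,"jaw":-1},{"delta_pos":[0,-6,0],"turn":0,"jaw":-1}]'
python3 -c "
from h import *
st()"
```

```text
time: 17.85
eef_pos: [491.5, 38.1, 204.2]
eef_rot: [-0.26, 3.129, -0.004]
contact_force: [-1.4, -1.4, 10.5]
width: 28.3
t 17.85 p [491.48  38.15 204.22] yaw -2.976 tilt 0.003 F [-1.36 -1.39 10.52] w 28.3 q [-0.01  0.04  1.93 -0.    1.17 -1.74]
time: 18.45
eef_pos: [481.9, 94.0, 204.1]
eef_rot: [-0.26, 3.13, -0.002]
contact_force: [-2.0, -1.6, 11.1]
width: 28.3
t 18.45 p [481.87  93.98 204.13] yaw -2.976 tilt 0.002 F [-1.98 -1.57 11.08] w 28.3 q [ 0.1   0.04  1.93 -0.    1.17 -1.63]
time: 18.85
eef_pos: [484.1, 82.1, 203.7]
eef_rot: [-0.26, 3.13, -0.001]
contact_force: [-1.8, 0.9, 12.5]
width: 28.6
t 18.85 p [484.11  82.1  203.66] yaw -2.976 tilt 0.001 F [-1.76  0.92 12.52] w 28.6 q [ 0.08  0.04  1.93 -0.    1.17 -1.66]
```

```bash
python3 -m jog '[{"delta_pos":[0,-8,0.3],"turn":0,"jaw":-1},{"delta_pos":[0,-10,0.3],"turn":0,"jaw":-1},{"delta_pos":[0,-12,0],"turn":0,"jaw":-1},{"delta_pos":[0,-12,0],"turn":0,"jaw":-1}]'
python3 -c "
from h import *
st()"
python3 -m jog '[{"delta_pos":[0,-12,0],"turn":0,"jaw":-1},{"delta_pos":[0,-12,0],"turn":0,"jaw":-1},{"delta_pos":[0,-12,0],"turn":0,"jaw":-1},{"delta_pos":[0,-12,0],"turn":0,"jaw":-1}]'
python3 -m jog '[{"delta_pos":[0,-12,0],"turn":0,"jaw":-1},{"delta_pos":[0,-12,0],"turn":0,"jaw":-1},{"delta_pos":[0,-12,0],"turn":0,"jaw":-1},{"delta_pos":[0,-12,0],"turn":0,"jaw":-1}]'
python3 -m jog '[{"delta_pos":[0,-12,0],"turn":0,"jaw":-1},{"delta_pos":[0,-12,0],"turn":0,"jaw":-1},{"delta_pos":[0,-12,0],"turn":0,"jaw":-1},{"delta_pos":[0,-10,0],"turn":0,"jaw":-1},{"delta_pos":[0,-5,0],"turn":0,"jaw":-1}]'
python3 -c "
from h import *
st()"
```

```text
time: 19.25
eef_pos: [491.5, 40.4, 203.5]
eef_rot: [-0.26, 3.129, -0.0]
contact_force: [-2.4, 1.1, 13.2]
width: 28.7
t 19.25 p [491.47  40.43 203.51] yaw -2.976 tilt 0.002 F [-2.39  1.06 13.25] w 28.7 q [-0.01  0.04  1.93 -0.    1.17 -1.74]
time: 19.65
eef_pos: [499.7, -7.3, 203.6]
eef_rot: [-0.259, 3.128, -0.001]
contact_force: [-2.2, 0.9, 12.5]
width: 28.7
time: 20.05
eef_pos: [507.9, -54.9, 203.7]
eef_rot: [-0.259, 3.127, -0.002]
contact_force: [-1.1, 0.7, 11.7]
width: 28.4
time: 20.55
eef_pos: [516.7, -105.9, 203.8]
eef_rot: [-0.258, 3.126, -0.004]
contact_force: [-1.2, 1.3, 11.4]
width: 28.4
t 20.55 p [ 516.69 -105.93  203.78] yaw -2.977 tilt 0.005 F [-1.24  1.25 11.41] w 28.4 q [-0.28  0.11  1.86 -0.    1.17 -2.02]
```

```bash
python3 -m jog '[{"delta_pos":[0,-5,0.5],"turn":0,"jaw":-1},{"delta_pos":[0,-5,0.5],"turn":0,"jaw":-1},{"delta_pos":[0,5,0.5],"turn":0,"jaw":-1},{"delta_pos":[0,6,0],"turn":0,"jaw":-1}]'
python3 -m jog '[{"delta_pos":[0,6,0.5],"turn":0,"jaw":-1},{"delta_pos":[0,6,0],"turn":0,"jaw":-1},{"delta_pos":[0,6,0],"turn":0,"jaw":-1}]'
```

```text
time: 20.95
eef_pos: [517.0, -105.3, 203.1]
eef_rot: [-0.258, 3.125, -0.007]
contact_force: [-1.5, -0.9, 14.6]
width: 28.2
time: 21.25
eef_pos: [514.0, -87.3, 203.0]
eef_rot: [-0.259, 3.125, -0.007]
contact_force: [-1.7, -0.9, 15.1]
width: 28.4
```

```bash
python3 -m jog '[{"delta_pos":[0,6,0.5],"turn":0,"jaw":-1},{"delta_pos":[0,6,0.5],"turn":0,"jaw":-1},{"delta_pos":[0,8,0],"turn":0,"jaw":-1},{"delta_pos":[0,10,0],"turn":0,"jaw":-1}]'
python3 -m jog '[{"delta_pos":[0,10,0],"turn":0,"jaw":-1},{"delta_pos":[0,10,0],"turn":0,"jaw":-1},{"delta_pos":[0,10,0],"turn":0,"jaw":-1},{"delta_pos":[0,10,0],"turn":0,"jaw":-1}]'
```

```text
time: 21.65
eef_pos: [509.2, -57.9, 202.4]
eef_rot: [-0.259, 3.125, -0.008]
contact_force: [-2.3, -1.7, 18.3]
width: 28.7
time: 22.05
eef_pos: [502.3, -17.9, 202.3]
eef_rot: [-0.26, 3.126, -0.007]
contact_force: [-2.9, -1.4, 18.5]
width: 28.9
```

```bash
python3 -m jog '[{"delta_pos":[0,10,0],"turn":0,"jaw":-1},{"delta_pos":[0,10,0],"turn":0,"jaw":-1},{"delta_pos":[0,10,0],"turn":0,"jaw":-1},{"delta_pos":[0,10,0],"turn":0,"jaw":-1}]'
python3 -m jog '[{"delta_pos":[0,10,0],"turn":0,"jaw":-1},{"delta_pos":[0,10,0],"turn":0,"jaw":-1},{"delta_pos":[0,10,0],"turn":0,"jaw":-1},{"delta_pos":[0,10,0],"turn":0,"jaw":-1}]'
python3 -m jog '[{"delta_pos":[0,10,0],"turn":0,"jaw":-1},{"delta_pos":[0,10,0],"turn":0,"jaw":-1},{"delta_pos":[0,8,0],"turn":0,"jaw":-1},{"delta_pos":[0,4,0],"turn":0,"jaw":-1}]'
python3 -c "
from h import *
st()"
```

```text
time: 22.45
eef_pos: [495.5, 21.8, 202.3]
eef_rot: [-0.26, 3.126, -0.006]
contact_force: [-2.3, -1.9, 18.2]
width: 28.5
time: 22.85
eef_pos: [488.7, 61.5, 202.2]
eef_rot: [-0.26, 3.127, -0.005]
contact_force: [-3.6, -1.8, 19.5]
width: 28.3
time: 23.25
eef_pos: [483.1, 93.8, 202.1]
eef_rot: [-0.261, 3.128, -0.003]
contact_force: [-3.0, -2.6, 20.7]
width: 28.6
t 23.25 p [483.13  93.83 202.07] yaw -2.975 tilt 0.004 F [-3.01 -2.55 20.68] w 28.6 q [ 0.1   0.04  1.93 -0.    1.16 -1.63]
```

```bash
python3 -m jog '[{"delta_pos":[0,-6,0],"turn":0,"jaw":-1},{"delta_pos":[0,-12,0],"turn":0,"jaw":-1},{"delta_pos":[0,-15,0],"turn":0,"jaw":-1},{"delta_pos":[0,-15,0],"turn":0,"jaw":-1},{"delta_pos":[0,-15,0],"turn":0,"jaw":-1},{"delta_pos":[0,-15,0],"turn":0,"jaw":-1}]'
python3 -m jog '[{"delta_pos":[0,-15,0],"turn":0,"jaw":-1},{"delta_pos":[0,-15,0],"turn":0,"jaw":-1},{"delta_pos":[0,-15,0],"turn":0,"jaw":-1},{"delta_pos":[0,-15,0],"turn":0,"jaw":-1},{"delta_pos":[0,-15,0],"turn":0,"jaw":-1},{"delta_pos":[0,-15,0],"turn":0,"jaw":-1}]'
python3 -m jog '[{"delta_pos":[0,-15,0],"turn":0,"jaw":-1},{"delta_pos":[0,-15,0],"turn":0,"jaw":-1},{"delta_pos":[0,-14,0],"turn":0,"jaw":-1},{"delta_pos":[0,-8,0.3],"turn":0,"jaw":-1},{"delta_pos":[0,-4,0],"turn":0,"jaw":-1}]'
```

```text
time: 23.85
eef_pos: [496.5, 16.7, 202.2]
eef_rot: [-0.259, 3.126, -0.0]
contact_force: [-2.5, 1.3, 18.2]
width: 28.2
time: 24.45
eef_pos: [511.9, -72.8, 202.5]
eef_rot: [-0.259, 3.125, -0.003]
contact_force: [-2.0, 0.3, 18.1]
width: 28.5
time: 24.95
eef_pos: [521.7, -129.3, 202.4]
eef_rot: [-0.258, 3.124, -0.006]
contact_force: [0.1, 0.9, 18.5]
width: 28.6
```

Every section has taken 22–25 N with the wheel rolling. I'll lift off in steps to find where contact ends, which gives the unloaded height, and take a look.

```bash
python3 -m jog '[{"delta_pos":[0,0,-3],"turn":0,"jaw":-1},{"delta_pos":[0,0,0],"turn":0,"jaw":-1}]'
python3 -m jog '[{"delta_pos":[0,0,-3],"turn":0,"jaw":-1},{"delta_pos":[0,0,0],"turn":0,"jaw":-1}]'
python3 -m jog '[{"delta_pos":[0,0,-2],"turn":0,"jaw":-1},{"delta_pos":[0,0,0],"turn":0,"jaw":-1}]'
python3 -m jog '[{"delta_pos":[0,0,-2],"turn":0,"jaw":-1},{"delta_pos":[0,0,0],"turn":0,"jaw":-1}]'
python3 -m jog '[{"delta_pos":[0,0,-25],"turn":0,"jaw":-1},{"delta_pos":[0,0,-25],"turn":0,"jaw":-1},{"delta_pos":[0,0,0],"turn":0,"jaw":-1}]'
python3 - <<'E'
from h import *
st()
s=ctrl.get_image('side')[:,:,::-1]
cv2.imwrite("pics/s10.png",cv2.resize(s[110:290,290:420],None,fx=4.2,fy=4.2,interpolation=cv2.INTER_CUBIC)[:600])
cv2.imwrite("pics/w10.png",ctrl.get_image('wrist')[:,:,::-1])
E
```

```text
time: 25.15
eef_pos: [520.9, -128.7, 203.9]
eef_rot: [-0.258, 3.125, -0.006]
contact_force: [1.4, 0.5, 11.0]
width: 28.5
time: 25.35
eef_pos: [520.1, -127.8, 205.2]
eef_rot: [-0.259, 3.126, -0.003]
contact_force: [1.7, -0.0, 5.3]
width: 28.4
time: 25.55
eef_pos: [519.2, -126.8, 205.8]
eef_rot: [-0.259, 3.129, -0.001]
contact_force: [3.5, 0.4, 2.6]
width: 28.4
time: 25.75
eef_pos: [516.6, -126.1, 206.3]
eef_rot: [0.259, -3.127, -0.002]
contact_force: [2.6, -0.6, -0.1]
width: 28.3
time: 26.05
eef_pos: [518.0, -126.7, 258.5]
eef_rot: [0.26, -3.131, 0.002]
contact_force: [0.7, -0.8, -5.1]
width: 28.8
t 26.05 p [ 517.99 -126.75  258.49] yaw -2.976 tilt 0.001 F [ 0.75 -0.79 -5.1 ] w 28.8 q [-0.32  0.08  1.78 -0.    1.29 -2.06]
```

View pics/s10.png

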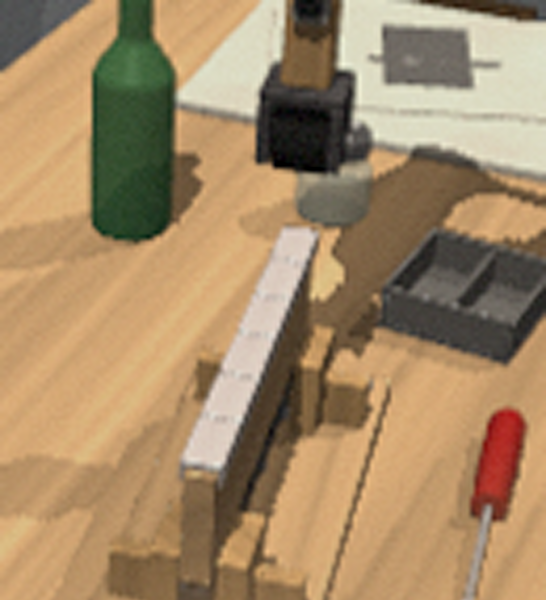

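View pics/w10.png

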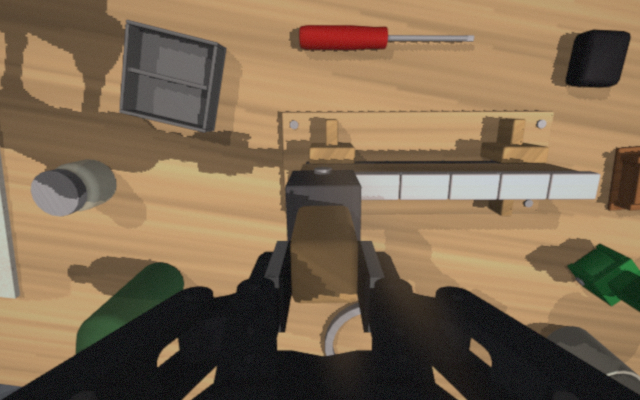

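```bash
python3 -m jog '[{"delta_pos":[-1,20,0],"turn":0,"jaw":-1},{"delta_pos":[-2,42,0],"turn":0,"jaw":-1},{"delta_pos":[-2,45,0],"turn":0,"jaw":-1},{"delta_pos":[-2,45,0],"turn":0,"jaw":-1},{"delta_pos":[-2,45,0],"turn":0,"jaw":-1},{"delta_pos":[-2,45,0],"turn":0,"jaw":-1},{"delta_pos":[-2,45,0],"turn":0,"jaw":-1},{"delta_pos":[-2,45,0],"turn":0,"jaw":-1},{"delta_pos":[-2,45,0],"turn":0,"jaw":-1},{"delta_pos":[-2,40,0],"turn":0,"jaw":-1}]'
python3 -m jog '[{"delta_pos":[0,6,0],"turn":0.056,"jaw":-1},{"delta_pos":[0,0,0],"turn":0.145,"jaw":-1},{"delta_pos":[0,0,0],"turn":0.145,"jaw":-1},{"delta_pos":[0,0,0],"turn":0.145,"jaw":-1},{"delta_pos":[0,0,0],"turn":0.145,"jaw":-1},{"delta_pos":[0,0,0],"turn":0.145,"jaw":-1},{"delta_pos":[0,0,0],"turn":0.145,"jaw":-1},{"delta_pos":[0,0,0],"turn":0.145,"jaw":-1},{"delta_pos":[0,0,0],"turn":0.145,"jaw":-1},{"delta_pos":[0,0,0],"turn":0.145,"jaw":-1}]'
python3 -m jog '[{"delta_pos":[0,0,0],"turn":0.145,"jaw":-1},{"delta_pos":[0,0,0],"turn":0,"jaw":-1},{"delta_pos":[0,0,0],"turn":0,"jaw":-1}]'
python3 - <<'E'
from h import *
st((467.4,294.7,140),1.802)
cv2.imwrite("pics/w11.png",ctrl.get_image('wrist')[:,:,::-1])
E
```

```text
time: 27.15
eef_pos: [465.3, 288.9, 254.0]
eef_rot: [0.26, -3.124, 0.004]
contact_force: [1.2, -0.9, -4.3]
width: 28.6
time: 28.15
eef_pos: [464.9, 292.5, 253.7]
eef_rot: [-1.774, -2.589, 0.011]
contact_force: [-0.1, -0.4, -5.1]
width: 28.5
time: 28.45
eef_pos: [465.8, 293.1, 255.1]
eef_rot: [-1.947, -2.463, 0.007]
contact_force: [-0.6, 0.1, -5.0]
width: 28.7
t 28.45 p [465.82 293.06 255.11] yaw 1.804 tilt 0.005 F [-0.63  0.12 -5.03] w 28.7 q [ 0.48  0.12  1.74 -0.    1.29  0.25]
 d_tool [  1.39   2.46 115.09] dist 115.12897115740384
 turn 0.0018723606843500384
```

View pics/w11.png

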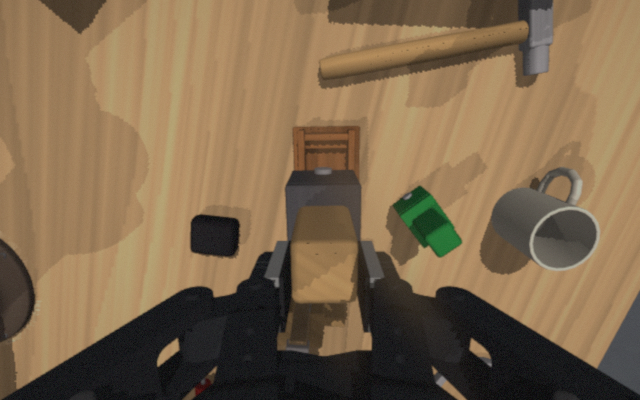

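```bash
python3 -m jog '[{"delta_pos":[1.4,2.2,30],"turn":0,"jaw":-1},{"delta_pos":[0,0,45],"turn":0,"jaw":-1},{"delta_pos":[0,0,40],"turn":0,"jaw":-1},{"delta_pos":[0,0,25],"turn":0,"jaw":-1},{"delta_pos":[0,0,6],"turn":0,"jaw":-1},{"delta_pos":[0,0,0],"turn":0,"jaw":-1},{"delta_pos":[0,0,0],"turn":0,"jaw":-1}]'
python3 - <<'E'
from h import *
st((467.4,294.7,79),1.802)
cv2.imwrite("pics/w12.png",ctrl.get_image('wrist')[:,:,::-1])
s=ctrl.get_image('side')[:,:,::-1]
cv2.imwrite("pics/s12.png",cv2.resize(s[200:345,250:360],None,fx=4,fy=4,interpolation=cv2.INTER_CUBIC))
E
```

```text
time: 29.2
eef_pos: [470.8, 296.7, 113.4]
eef_rot: [1.95, 2.461, 0.005]
contact_force: [0.5, 0.0, -4.3]
width: 28.0
t 29.20 p [470.81 296.68 113.35] yaw 1.801 tilt 0.003 F [ 0.47  0.04 -4.27] w 28.0 q [ 0.48  0.27  1.87 -0.    1.    0.25]
 d_tool [-1.17 -3.88 34.34] dist 34.57701282612374
 turn -0.0005530853363084898
```

View pics/w12.png

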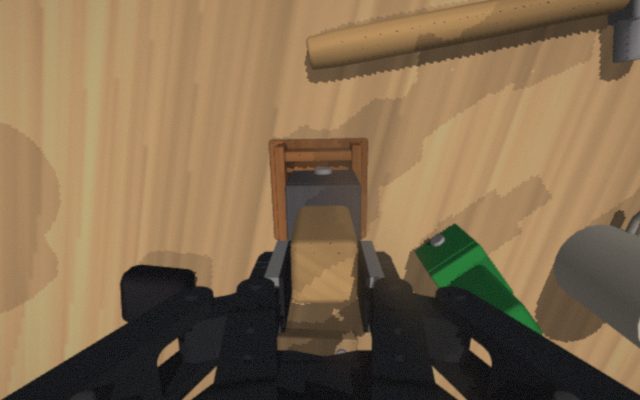

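View pics/s12.png

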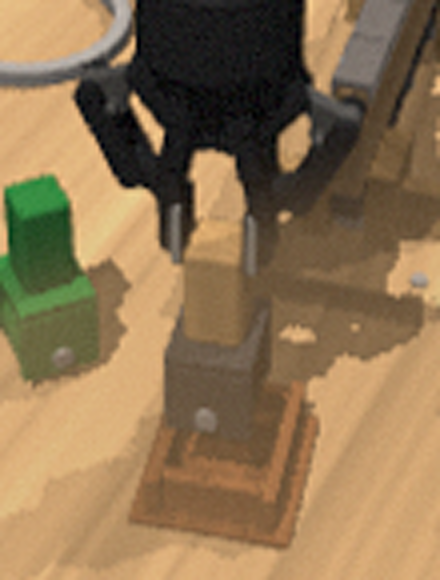

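```bash
python3 -m jog '[{"delta_pos":[0,0,0],"turn":0,"jaw":-1},{"delta_pos":[0,0,0],"turn":0,"jaw":-1}]'
python3 -c "
from h import *
st((467.4,294.7,94),1.802)"
```

```text
time: 29.5
eef_pos: [470.0, 296.3, 112.9]
eef_rot: [1.951, 2.461, 0.003]
contact_force: [0.9, -0.6, -4.8]
width: 28.5
t 29.50 p [470.02 296.27 112.92] yaw 1.801 tilt 0.002 F [ 0.95 -0.56 -4.84] w 28.5 q [ 0.48  0.27  1.87 -0.    1.    0.25]
 d_tool [-0.95 -2.96 18.91] dist 19.16121075244349
 turn -0.0010412180346217603
```

```bash
python3 -m jog '[{"delta_pos":[-0.9,-2.6,6],"turn":0,"jaw":-1},{"delta_pos":[0,0,8],"turn":0,"jaw":-1},{"delta_pos":[0,0,4],"turn":0,"jaw":-1},{"delta_pos":[0,0,0],"turn":0,"jaw":-1},{"delta_pos":[0,0,0],"turn":0,"jaw":-1},{"delta_pos":[0,0,0],"turn":0,"jaw":-1}]'
python3 - <<'E'
from h import *
st((467.4,294.7,79),1.802)
cv2.imwrite("pics/w13.png",ctrl.get_image('wrist')[:,:,::-1])
E
```

```text
time: 30.1
eef_pos: [467.1, 294.5, 93.7]
eef_rot: [1.952, 2.462, 0.001]
contact_force: [-0.1, 0.4, -5.2]
width: 28.5
t 30.10 p [467.12 294.49  93.69] yaw 1.801 tilt 0.000 F [-0.12  0.44 -5.15] w 28.5 q [0.48 0.29 1.88 0.   0.97 0.25]
 d_tool [ 0.14  0.31 14.69] dist 14.698386593838721
 turn -0.0012186385464338922
```

View pics/w13.png

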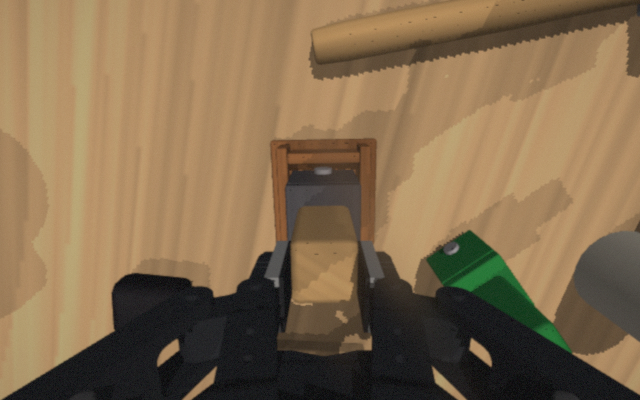

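```bash
python3 -m jog '[{"delta_pos":[0,0,4],"turn":0,"jaw":-1},{"delta_pos":[0,0,4],"turn":0,"jaw":-1},{"delta_pos":[0,0,3],"turn":0,"jaw":-1},{"delta_pos":[0,0,1],"turn":0,"jaw":-1},{"delta_pos":[0,0,0],"turn":0,"jaw":-1}]'
python3 -m jog '[{"delta_pos":[0,0,1.5],"turn":0,"jaw":-1},{"delta_pos":[0,0,0],"turn":0,"jaw":-1},{"delta_pos":[0,0,0],"turn":0,"jaw":-1}]'
```

```text
time: 30.65
eef_pos: [466.6, 294.2, 81.2]
eef_rot: [-1.952, -2.461, 0.001]
contact_force: [-0.0, 0.5, -5.5]
width: 28.6
time: 30.95
eef_pos: [466.9, 294.4, 80.1]
eef_rot: [1.952, 2.462, 0.0]
contact_force: [-0.4, 0.2, -5.5]
width: 28.4
```

```bash
python3 -m jog '[{"delta_pos":[0,0,1],"turn":0,"jaw":-1},{"delta_pos":[0,0,0],"turn":0,"jaw":-1},{"delta_pos":[0,0,0],"turn":0,"jaw":-1}]'
python3 -m jog '[{"delta_pos":[0,0,0.8],"turn":0,"jaw":-1},{"delta_pos":[0,0,0],"turn":0,"jaw":-1},{"delta_pos":[0,0,0],"turn":0,"jaw":-1}]'
```

```text
time: 31.25
eef_pos: [466.8, 294.4, 79.1]
eef_rot: [-1.952, -2.462, 0.0]
contact_force: [-0.4, 0.1, -5.0]
width: 28.3
time: 31.55
eef_pos: [467.0, 294.5, 78.6]
eef_rot: [1.952, 2.462, 0.001]
contact_force: [0.2, -0.2, -2.6]
width: 28.3
```

```bash
python3 -m jog '[{"delta_pos":[0,0,0.7],"turn":0,"jaw":-1},{"delta_pos":[0,0,0],"turn":0,"jaw":-1},{"delta_pos":[0,0,0],"turn":0,"jaw":-0.3},{"delta_pos":[0,0,0],"turn":0,"jaw":0},{"delta_pos":[0,0,0],"turn":0,"jaw":0.5},{"delta_pos":[0,0,0],"turn":0,"jaw":1},{"delta_pos":[0,0,0],"turn":0,"jaw":1},{"delta_pos":[0,0,0],"turn":0,"jaw":1},{"delta_pos":[0,0,0],"turn":0,"jaw":1}]'
python3 -m jog '[{"delta_pos":[0,0,-10],"turn":0,"jaw":1},{"delta_pos":[0,0,-25],"turn":0,"jaw":1},{"delta_pos":[0,0,-40],"turn":0,"jaw":1},{"delta_pos":[0,0,-45],"turn":0,"jaw":1},{"delta_pos":[0,0,-45],"turn":0,"jaw":1},{"delta_pos":[0,0,-35],"turn":0,"jaw":1},{"delta_pos":[0,0,0],"turn":0,"jaw":1},{"delta_pos":[0,0,0],"turn":0,"jaw":1},{"delta_pos":[0,0,0],"turn":0,"jaw":1}]'
python3 - <<'E'
from h import *
st()
w=ctrl.get_image('wrist')[:,:,::-1];s=ctrl.get_image('side')[:,:,::-1]
cv2.imwrite("pics/w14.png",w);cv2.imwrite("pics/s14.png",s)
cv2.imwrite("pics/s14z.png",cv2.resize(s[150:345,240:430],None,fx=3,fy=3,interpolation=cv2.INTER_CUBIC))
E
```

```text
time: 32.45
eef_pos: [466.9, 294.4, 77.5]
eef_rot: [1.952, 2.462, 0.0]
contact_force: [-0.3, -0.6, -0.8]
width: 85.5
time: 33.35
eef_pos: [465.9, 293.9, 276.4]
eef_rot: [-1.951, -2.461, 0.003]
contact_force: [-0.3, 0.5, -0.7]
width: 85.4
t 33.35 p [465.88 293.87 276.37] yaw 1.801 tilt 0.002 F [-0.25  0.5  -0.66] w 85.4 q [0.48 0.1  1.72 0.   1.33 0.25]
```

View pics/w14.png

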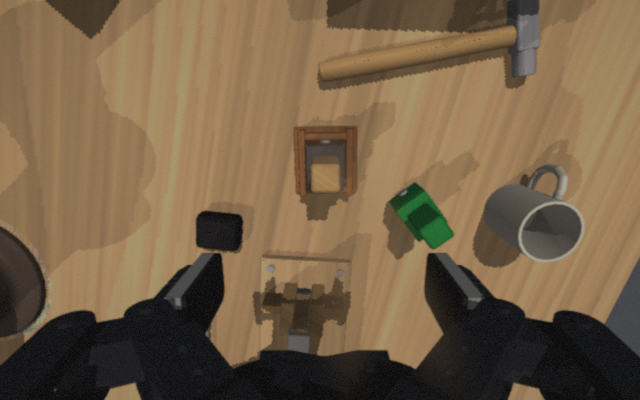

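View pics/s14z.png

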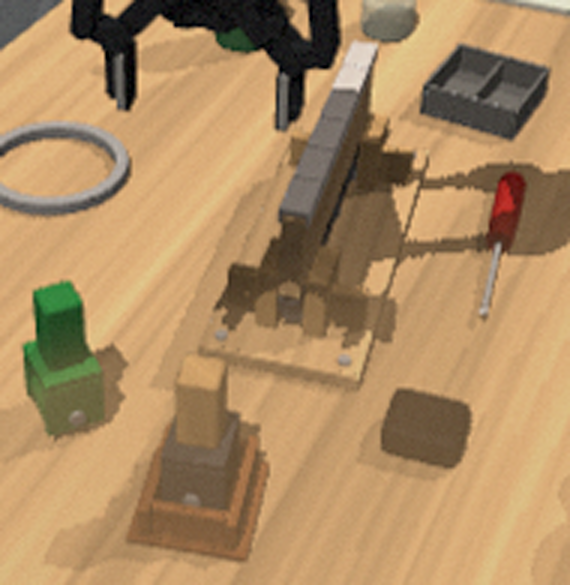

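```bash
python3 - <<'E'
import cv2,numpy as np
a=cv2.imread("pics/side0.png")[155:235,325:375];b=cv2.imread("pics/s14.png")[155:235,325:375]
f=lambda x:cv2.resize(x,None,fx=7,fy=7,interpolation=cv2.INTER_CUBIC)
cv2.imwrite("pics/cmp.png",np.hstack([f(a),f(b)]))
E
```

```text
(no output)
```

View pics/cmp.png

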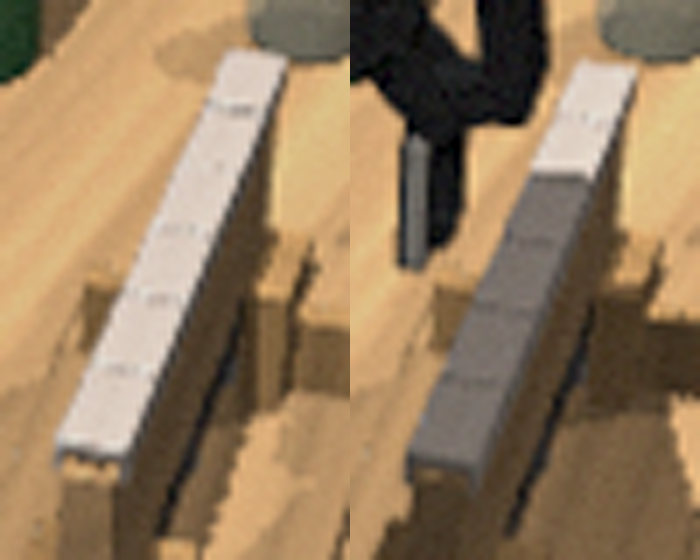

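The joint lines and both ends of the capping have dropped evenly by about the same amount, and no section stands proud of its neighbours. The roller's pixels match the start picture and nothing else has moved, so I'm handing in.

```bash
python3 -c "
from h import *
st()
print(ctrl.close_job())"
```

```text
t 33.45 p [465.66 293.73 275.57] yaw 1.801 tilt 0.004 F [-0.83 -0.15 -0.24] w 85.5 q [ 0.48  0.1   1.72 -0.    1.33  0.25]
the job is handed in; nothing more can be done
None
```

The roller is back upright in its rest and let go. As far as I can measure, all six capping sections are home. I handed the job in at 33.5 s; `close_job` gives no verdict.

**What I did:**
- I took the roller from its rest and made one light rolling pass along the capping, about 215 mm (roughly 10 rad of wheel turn) at about 10 N.
- I followed it with deeper passes back and forth. The last two pressed at about 20–25 N, against the 40 N crush limit.
- I then put the roller back in its rest, opened the gripper and lifted clear.

**Last checks:**
- **Capping height:** section 0 measured about 6 mm lower than the capping did at first contact. I did not feel the other five for unloaded height. They carried 22–25 N without giving further, and the side view shows the whole row lowered evenly with no section standing proud.
- **Roller:** in the side view it sits where it did at the start, and the wrist view shows it seated in its rest.
- **Bystanders:** none looked moved in the final side and wrist pictures. The bottle and coil were only partly in view.
- **Robot:** it was clear of everything, with contact force at about zero.

**Disagreement:** the wrist camera put the capping row about 6 mm further out in x than the top and side cameras did. A side picture with the wheel just touching the capping agreed with the top and side cameras, so I shifted the roller 4 mm before rolling.

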